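# Refill the nougat dispenser

## Robot

A 6-joint arm with a two-finger parallel gripper is mounted at the origin on the work surface. World frame = base frame: x ahead of the robot, y to its left, z up, the work surface at z = 0. Lengths are in m, angles in rad, forces in N, time in s.
With the tool pointing down it reaches from about 0.325 to 0.925 m from the base axis. Payload 3.1 kg.
Tool frame: the origin (TCP) lies between the finger pads; the fingertips stand 8 mm ahead of it and the grasp point (between the pads) lies 11 mm behind it (ctrl.nose_length is the z of the fingertips in the tool frame, in m); z points along the fingers, y is the line along which they close (so a half turn about z gives the same grasp; the last joint's range is limited). The gripper opens to 85 mm and grips with 20 to 120 N. Pads are 22 mm wide; open, the fingers measure 114 mm over their backs; the gripper's body (76 mm by 85 mm) begins 54 mm behind the grasp point. The pads swing forward as they close: fully open they stand 13 mm farther back than shut.
Start: joints at [-1.265, 0.217, 1.613, -0, 1.311, -0.112], TCP at [0.254, -0.571, 0.239] pointing down, gripper open.
Joint ranges: [-2.75, 2.75], [-0.78, 2.1], [0.31, 2.55], [-1.13, 4.27], [0.13, 2.63], [-2.58, 2.58]. Speed limits (rad/s): [2.79, 2.79, 3.14, 3.14, 3.14, 3.14].

## Interface

Orientations are given as a 3x3 rotation matrix whose columns are the frame's x, y, z axes.
In Python, from station import ctrl gives the robot as it stands.
- The arm moves only by the tool send_rows, never from a script. Its argument "moves" is one flat list of numbers, 4 for each row, row after row: the shift along the tool's x, y, z in mm, then the turn about the tool's z in degrees. A call has exactly 5 rows; each row is the pose to reach, as a shift and turn from the pose commanded when the call began, along the tool's axes at that moment; what a row does not reach only later rows make up. A row lasts 1/10 s, in which the tool goes at most 50 mm and 8.59 degrees, less where a joint would pass 70% of its speed; a pose out of reach is approached as far as the arm can. A call with a gripper value outside its range is refused whole. "grip" is the closure, from 0 (fully open) to 1 (shut), set as the call begins (left out, the last holds). The fingers move at their own pace and stop on an object; "grip_force" is the grip in N (left out, the last holds). Time passes only in rows, so rows that repeat a pose let the fingers close, or fill a call up. It gives the time, the measured TCP pose, the force, the opening and the grip force at its end, in the units of the state.
- ctrl.get_obs(): the state, without advancing time (a new reading comes with each control period).
- ctrl.capture(name): name is "scene" or "top" or "wrist"; returns a dict with "image" (480x640x3 uint8, red, green, blue), "camera_matrix" (3x3 intrinsics, pixels), "R" (3x3) and "t" (3): a world point X has camera coordinates R X + t; the wrist camera has in their place "hand_eye" (4x4, takes a point from camera to tool coordinates, whose origin is the TCP and whose axes are the flange's). Camera axes: x right, y down, z forward; pixel columns grow to the right and rows downward; lengths in m; the calibration is good to about 2 mm. The wrist camera is an equidistant fisheye: a pixel r from the principal point sees the ray r / f radians off the axis. A picture is of the moment at which its call begins: read the wrist's pose just before it. There is no depth.
- ctrl.job_done(): hands the job in; it is judged then, once.
The state is a dict: "clock": time; "q": joint angles; "dq": joint speeds; "effort": joint torques, N m; "tool_pos": TCP position; "tool_rot": TCP orientation; "contact_force": force on the tool from outside, world axes, zero at the start; "ft_torque": the same for the moment, N m; "opening": finger opening in m; "grip_force": force on a finger pad.
Only numpy, scipy, OpenCV 4.12 (cv2) and the standard library are available. Lean on these libraries where they do the work, as an engineer would, in place of code of your own. Each camera call takes 0.05 s, during which the arm holds its last target. There are 200 camera calls.

## Task

Refill the nougat dispenser on the cafe counter: push the blade of the blue-handled lid lifter into the slot at the end of the dispenser and lever the snapped-in red cover up past its catches (with the lifter, not with the fingers), then put the cover in the grey wash tub. Gather all the wrapped nougats that are there onto the scoop tray, and only when the cover is in the tub and all of them are on the tray, tip the tray over the open hopper so that they slide in. Lay the lifter and the empty tray back flat on the counter, leave the cup, jar and cake box alone, and once the nougats are in, last of all throw the gate lever into the green notch.

Things in the scene. Friction and masses are not known exactly. Their poses are not given: they have to be found in the camera images.
- dispenser: White dispenser, fixed. 110 mm in x, y from -76 to +145 mm, aluminium deck at z 80 mm. Origin on the counter under the middle of the hopper, z up. Hopper mouth 60 (x) by 120 (y) mm under the cover, floor at z 12. Black lever housing at y 75 to 145, up to z 102. Pry slot in the middle of the -y end. Two sprung steel balls (catches) stand 2 mm out of the recess side walls at y = -58.
- slot (a point): Outer lower edge of the pry slot (the fulcrum), at (0, -76, 63.5) mm of the dispenser. The slot is 24 mm wide in x, open at the top through the 10 mm rim, its floor at z 63.5 mm and 16 mm long in y; beyond lies the hollow under the cover. The cover's underside is at z 72 mm, its near edge at y = -65 mm.
- hopper_mouth (a point): Centre of the hopper mouth at deck height, (0, 0, 80) mm of the dispenser.
- cover: Red cover, 68 (x) by 130 (y) by 8 mm, 90 g, flush in the deck, axes as the dispenser's. Origin: centre of its underside. The -y end is held by the catches (some 10 N). Levered up 7 mm or more there, it pops past the balls and rests on them, -y edge 9 mm up, +y end down; then it can be gripped across its 68 mm near its y = -30 mm and lifted off.
- cover_edge (a point): Middle of the lower -y edge of the cover, at (0, -65, 0) mm of the cover; at z = 72 mm in the dispenser when snapped in, about 81 mm when popped up.
- lifter: Lid lifter, 140 mm long, 90 g, lying along its x. Blue handle from x = -55 to +5 mm, 16 wide, 18 high; steel blade from x = +5 to the tip at +85 mm, 14 wide, 3 thick, its underside 7.5 mm above the handle's underside. Origin on the underside, 85 mm behind the tip; z up.
- lifter_tip (a point): Tip of the lifter's blade, at (85, 0, 9) mm of the lifter.
- tray: Steel scoop tray, 200 g. Channel from x = -70 to the open lip at x = +70 mm, 48 mm wide inside (y), floor 3 mm thick, side walls to z 12, rear wall to z 20 mm. Dark wooden handle from x = -148 to -73 mm, 16 wide, z 2 to 24 mm, on the middle line. Origin under the channel's centre, z up. Nougats slide out of it when tipped more than about 36 degrees.
- tray_lip (a point): Middle of the tray's open lip on its floor, (70, 0, 3) mm of the tray.
- nougat0: Wrapped nougat (pink with a white paper band), 30 (x) by 22 (y) by 20 (z) mm, 25 g. Origin at the centre of its underside. May be absent.
- nougat1: Wrapped nougat (green with a white paper band), 30 (x) by 22 (y) by 20 (z) mm, 25 g. Origin at the centre of its underside. May be absent.
- nougat2: Wrapped nougat (yellow with a white paper band), 30 (x) by 22 (y) by 20 (z) mm, 25 g. Origin at the centre of its underside. May be absent.
- nougat3: Wrapped nougat (lilac with a white paper band), 30 (x) by 22 (y) by 20 (z) mm, 25 g. Origin at the centre of its underside. May be absent.
- wash_tub: Grey open plastic tub, fixed, 170 (x) by 210 (y) by 50 mm high, walls and floor 5 mm. Origin at the centre of its underside.
- gate_lever (a joint): Gate lever at the dispenser's +y end, turning about its y axis through (0, 112, 92) mm of the dispenser. Angle (rad) from upright, positive to the dispenser's +x; range -0.70 to 0.75. It stays where left; the green notch, a sprung detent, is at 0.45 (0.08 either way counts), with bumps at 0.29 and 0.61. Pushing takes 2 to 4 N at the knob. Red mark: closed side.
- lever_knob (a point): Centre of the lever's black ball knob, 24 mm across, 80 mm from the pivot on a 10 mm rod.
- cup: White cup, 64 mm across, 55 mm high; leave alone.
- jar: Amber jar, 70 mm across, 100 mm high; leave alone.
- cake_box: White cake box, 80 by 100 by 50 mm; leave alone.
There are look-alikes about, which are no part of the job. What is shaped like the nougat1 but orange or purple is not meant.

How it is judged:
By the outcome, as a careful person would: the job done as asked, in the order asked, and still so for the second after the job is handed in, with the robot touching nothing.
Of nougat0, nougat1, nougat2, nougat3 only 2 to 4 are there at a start; the rules pass over those that are not, and their reading is None.
At some moment in a run one of nougat0, nougat1, nougat2, nougat3 may be knocked a few centimetres aside while the robot is not near it.
It also fails if it takes over 210 s, if anything falls off the work surface, if the arm or the gripper's body presses on something with over 40 N, if the wrist force passes 120 N, or if a joint passes its speed limit or range.

## Working session

There is one attempt and no reset: what is moved stays moved. The work goes in short steps, Python scripts to look and compute and a tool call to move; the robot and the scene stay as the last step left them, time stands still between calls to the robot, and variables do not carry over. Pictures are saved under pics/ and viewed, at most 14 in all, crops included, and the job is handed in when it is done.

Besides the shell and the picture viewer there is one more tool, called after "Call:" in YAML: its name, and indented under it one key for each argument. send_rows: Moves the arm, as the interface text tells. Its arguments: {"type":"object","properties":{"moves":{"type":"array","items":{"type":"number"}},"grip":{"type":"number"},"grip_force":{"type":"number"}},"required":["moves"]}

```bash
ls; mkdir -p pics; cat > h.py <<'E'
import numpy as np, cv2
from station import ctrl
def cap(n):
    o=ctrl.get_obs(); c=ctrl.capture(n); c['obs']=o; return c
def save(c,f): cv2.imwrite('pics/'+f,cv2.cvtColor(c['image'],cv2.COLOR_RGB2BGR))
def ray(c,uv):
    uv=np.atleast_2d(np.array(uv,float)); K=c['camera_matrix']
    if 'hand_eye' in c:
        d=(uv-K[:2,2])/np.array([K[0,0],K[1,1]]); r=np.linalg.norm(d,axis=1)
        v=np.c_[d/np.maximum(r,1e-9)[:,None]*np.sin(r)[:,None],np.cos(r)]
        H=c['hand_eye']; R=np.array(c['obs']['tool_rot'])
        return R@H[:3,3]+c['obs']['tool_pos'],(R@H[:3,:3]@v.T).T
    v=np.c_[(uv-K[:2,2])/[K[0,0],K[1,1]],np.ones(len(uv))]
    return -c['R'].T@c['t'],(c['R'].T@v.T).T
def onz(c,uv,z):
    o,d=ray(c,uv); return o+d*((z-o[2])/d[:,2])[:,None]
def tri(c1,p1,c2,p2):
    o1,d1=ray(c1,p1);o2,d2=ray(c2,p2);d1=d1[0];d2=d2[0]
    s=np.linalg.lstsq(np.c_[d1,-d2],o2-o1,rcond=None)[0]
    a=o1+s[0]*d1;b=o2+s[1]*d2
    return (a+b)/2,np.linalg.norm(a-b)
E
python3 - <<'E'
from h import *
for n in ['scene','top','wrist']:
    c=cap(n); save(c,n+'0.png'); np.save(n+'0.npy',c,allow_pickle=True)
    print(n,c['camera_matrix'].tolist(), (-c['R'].T@c['t']) if 'R' in c else c['hand_eye'])
o=ctrl.get_obs();print(o)
E
```

```text
pics
scene [[531.6860636258806, 0.0, 321.4987116118432], [0.0, 531.6860636258806, 245.5047542542941], [0.0, 0.0, 1.0]] [ 1.32890683 -0.59264765  0.73340111]
top [[623.7261468264252, 0.0, 313.03155373060474], [0.0, 623.7261468264252, 240.387898646266], [0.0, 0.0, 1.0]] [0.34285391 0.02507029 1.5760375 ]
wrist [[371.64829954431775, 0.0, 316.35802341704317], [0.0, 371.64829954431775, 241.76494343173255], [0.0, 0.0, 1.0]] [[-1.00101408e-03 -9.66005131e-01 -2.58520957e-01  6.55663053e-02]
 [ 9.99999251e-01 -1.14899188e-03  4.21314881e-04  6.91824821e-04]
 [-7.04030818e-04 -2.58520342e-01  9.66005557e-01 -1.34121663e-01]
 [ 0.00000000e+00  0.00000000e+00  0.00000000e+00  1.00000000e+00]]
{'clock': 0.15, 'q': array([-1.26521222e+00,  2.17605588e-01,  1.61458770e+00, -3.77195767e-05,
        1.31127693e+00, -1.12245830e-01]), 'dq': array([ 7.58543167e-05, -1.86244999e-03, -5.16060482e-03, -1.31783866e-03,
       -8.79823373e-04, -8.79565920e-04]), 'effort': array([-4.08001933e-04, -3.97444689e+01, -3.04418528e+01, -2.54698916e-04,
        5.81353743e-03,  1.19472208e-06]), 'tool_pos': array([ 0.25341033, -0.57065259,  0.23824131]), 'tool_rot': array([[ 9.13967767e-01,  4.05786350e-01, -5.99632356e-04],
       [ 4.05786756e-01, -9.13966051e-01,  1.77960865e-03],
       [ 1.74097281e-04, -1.86982781e-03, -9.99998237e-01]]), 'contact_force': array([ 0.01251947,  0.60762815, -0.8507842 ]), 'ft_torque': array([-0.01211621,  0.00514372,  0.05157334]), 'grip_force': 0.0, 'opening': 0.08548271020235555}
```

View pics/top0.png

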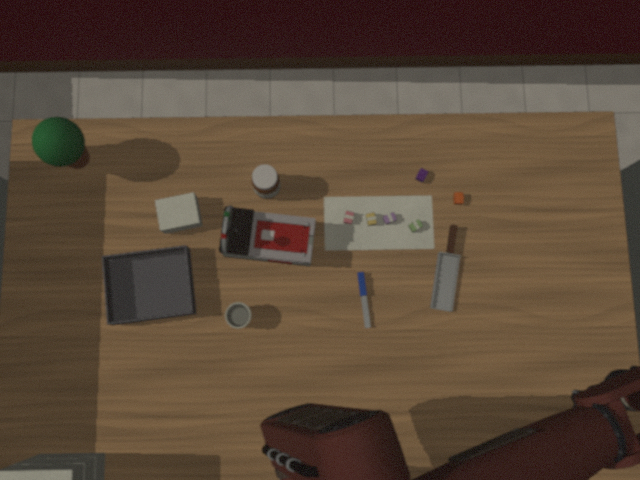

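View pics/scene0.png

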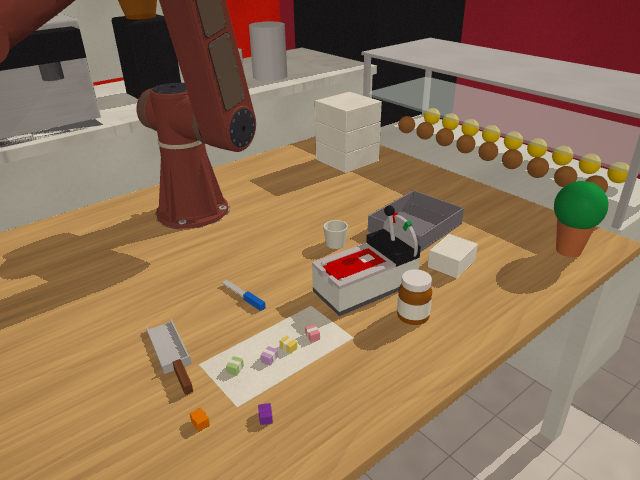

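Top view shows four nougats on a paper mat: pink (348,217), yellow (372,218), lilac (390,218) and green (415,226). The lifter has its handle at (363,284) and blade down to (368,326). The tray is at (447,281) with its handle up, the dispenser cover at (283,238) with the lever end to the left, and the tub at (150,286). The scene view agrees. The orange and purple cubes are decoys.

```bash
cat >> h.py <<'E'
H={'blue':((105,120,40),(125,255,255)),'pink':((170,50,90),(180,140,255)),'yellow':((20,70,90),(32,255,255)),
'lilac':((125,35,70),(150,140,255)),'green':((35,50,60),(60,200,255)),'red':((0,180,60),(6,255,255))}
def blobs(c,name,roi=None,amin=15):
    h=cv2.cvtColor(c['image'],cv2.COLOR_RGB2HSV); m=cv2.inRange(h,*[np.array(x) for x in H[name]])
    if name in('red','pink'): m|=cv2.inRange(h,np.array((0 if name=='pink' else 172,H[name][0][1],H[name][0][2])),np.array((4 if name=='pink' else 180,H[name][1][1],255)))
    if roi: k=np.zeros_like(m);k[roi[1]:roi[3],roi[0]:roi[2]]=255;m&=k
    cs,_=cv2.findContours(m,cv2.RETR_EXTERNAL,cv2.CHAIN_APPROX_NONE)
    return sorted([x for x in cs if cv2.contourArea(x)>amin],key=cv2.contourArea,reverse=True)
def load(n): return np.load(n+'.npy',allow_pickle=True).item()
E
python3 - <<'E'
from h import *
np.set_printoptions(precision=4,suppress=True)
t=load('top0');s=load('scene0')
for n in ['blue','pink','yellow','lilac','green','red']:
    for c,roi,tag in((t,(200,150,480,345),'top'),(s,(130,230,420,400),'scene')):
        for b in blobs(c,n,roi)[:2]:
            r=cv2.minAreaRect(b); print(n,tag,np.round(r[0],1),np.round(r[1],1),round(r[2]),cv2.contourArea(b), onz(c,r[0],{'blue':.018,'red':.08}.get(n,.02))[0])
img=np.hstack([cv2.resize(t['image'][180:345,200:365],(400,400),interpolation=2),cv2.resize(t['image'][180:345,320:485],(400,400),interpolation=2)])
cv2.imwrite('pics/crop0.png',cv2.convertScaleAbs(cv2.cvtColor(img,cv2.COLOR_RGB2BGR),alpha=1.5))
E
```

```text
blue top [361.7 283.5] [21.5  4.5] 83 75.0 [ 0.4967 -0.1117  0.018 ]
blue scene [253.8 300.5] [25.2  9.4] 34 195.0 [ 0.5102 -0.1177  0.018 ]
pink top [347.5 220.7] [7.5 4.3] 11 24.0 [ 0.6572 -0.0801  0.02  ]
pink scene [314.  335.4] [ 9.9 11.4] 76 90.5 [ 0.6876 -0.0912  0.02  ]
pink scene [308.3 327.8] [ 5.7 12. ] 45 21.0 [ 0.6619 -0.0854  0.02  ]
yellow top [371.5 222. ] [4. 9.] 90 30.5 [ 0.6529 -0.1413  0.02  ]
yellow top [370.  214.7] [3.6 8.4] 81 22.0 [ 0.672  -0.1381  0.02  ]
yellow scene [291.3 346.2] [10.3 14.2] 51 108.5 [ 0.6831 -0.1449  0.02  ]
yellow scene [282.9 341.2] [ 7.2 13.9] 27 42.0 [ 0.6608 -0.1488  0.02  ]
lilac top [421.7 174.1] [6.7 9.4] 27 55.5 [ 0.7769 -0.2751  0.02  ]
green top [412.1 227.1] [8.6 5.2] 53 34.0 [ 0.6381 -0.244   0.02  ]
green top [419.3 223.2] [7.8 4.2] 45 23.5 [ 0.6478 -0.2628  0.02  ]
green scene [232.1 368.6] [13.1 10.9] 14 112.5 [ 0.6598 -0.2655  0.02  ]
green scene [238.8 360.3] [13.4  6.4] 39 35.5 [ 0.6491 -0.2442  0.02  ]
red top [281.3 232.4] [24.2 12.7] 29 96.0 [0.6185 0.0861 0.08  ]
red top [294.2 244.8] [ 9.9 10.6] 45 50.5 [0.5875 0.0548 0.08  ]
red scene [353.8 262.9] [19.1 59.8] 69 896.5 [0.6127 0.0854 0.08  ]
```

View pics/crop0.png

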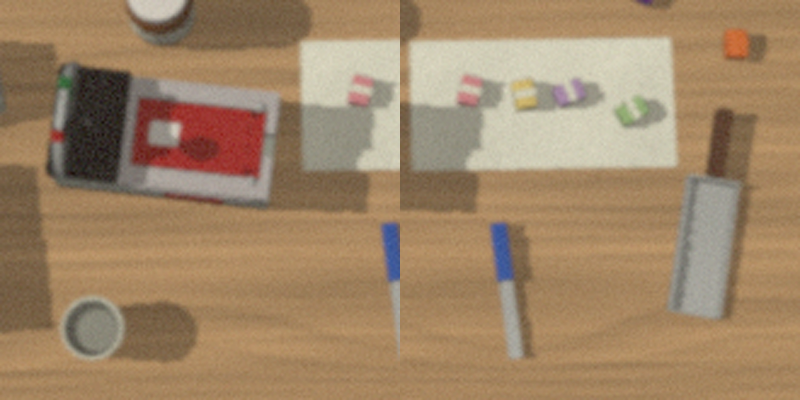

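The crop shows the lifter's handle end at about (360,273), its tip at (368,327), and the lever on its red (-x) side. The dispenser yaw is roughly -6°. Next I plan the move above the lifter, with tool x along the blade.

```bash
cat >> h.py <<'E'
from scipy.spatial.transform import Rotation as Ro
def yaw(): R=np.array(ctrl.get_obs()['tool_rot']); return np.degrees(np.arctan2(R[1,0],R[0,0]))
def plan(*wps,state=None):
    """waypoints (x,y,z,yaw_deg) -> printed per-call totals (dx,dy,dz mm, turn deg) in the tool axes at call start"""
    o=ctrl.get_obs(); p=np.array(o['tool_pos']); a=yaw()
    if state: p,a=np.array(state[:3],float),state[3]
    for w in wps:
        w=np.array(w,float); da=w[3]-a
        n=max(1,int(np.ceil(max(np.linalg.norm(w[:3]-p)/.24,abs(da)/42))))
        for i in range(n):
            q=p+(w[:3]-p)/(n-i); b=a+(w[3]-a)/(n-i); d=q-p; c,s=np.cos(np.radians(a)),np.sin(np.radians(a))
            r=[round(1e3*(d[0]*c+d[1]*s)),round(1e3*(d[0]*s-d[1]*c)),round(-1e3*d[2]),round(a-b,1)]
            print(r); dx,dy=r[0]/1e3,r[1]/1e3
            p=p+[dx*c+dy*s,dx*s-dy*c,-r[2]/1e3]; a=a-r[3]
E
python3 -c "
from h import *
plan((.46,-.114,.2,188))"
```

```text
[94, -83, 10, np.float64(-41.0)]
[125, -2, 9, np.float64(-41.0)]
[96, 81, 10, np.float64(-41.0)]
[19, 124, 9, np.float64(-41.1)]
```

Call:
send_rows:
  moves: [94,-83,10,-41,94,-83,10,-41,94,-83,10,-41,94,-83,10,-41,94,-83,10,-41]

```text
clock: 0.65
tool_pos: [0.3063, -0.4558, 0.2288]
tool_rot: [[0.417, 0.909, -0.0], [0.909, -0.417, 0.001], [0.001, -0.001, -1.0]]
contact_force: [0.3, -0.7, 0.2]
opening: 0.0851
grip_force: 0.0
```

Call:
send_rows:
  moves: [125,-2,9,-41,125,-2,9,-41,125,-2,9,-41,125,-2,9,-41,125,-2,9,-41]

```text
clock: 1.15
tool_pos: [0.3572, -0.3418, 0.2199]
tool_rot: [[-0.282, 0.959, -0.0], [0.959, 0.282, 0.001], [0.001, -0.0, -1.0]]
contact_force: [0.8, 0.6, 0.4]
opening: 0.0856
grip_force: 0.0
```

Call:
send_rows:
  moves: [96,81,10,-41,96,81,10,-41,96,81,10,-41,96,81,10,-41,96,81,10,-41]

```text
clock: 1.65
tool_pos: [0.4086, -0.2273, 0.2098]
tool_rot: [[-0.842, 0.539, -0.001], [0.539, 0.842, 0.0], [0.001, 0.0, -1.0]]
contact_force: [-0.2, -1.1, 0.1]
opening: 0.0856
grip_force: 0.0
```

Call:
send_rows:
  moves: [19,124,9,-41,19,124,9,-41,19,124,9,-41,19,124,9,-41,19,124,9,-41]

```text
clock: 2.15
tool_pos: [0.4602, -0.1131, 0.2008]
tool_rot: [[-0.989, -0.146, -0.001], [-0.146, 0.989, 0.0], [0.001, 0.0, -1.0]]
contact_force: [-0.6, -0.1, 0.2]
opening: 0.0859
grip_force: 0.0
```

```bash
python3 - <<'E'
from h import *
c=cap('wrist');np.save('w1.npy',c,allow_pickle=True);save(c,'w1.png');o=c['obs'];print(o['tool_pos'],yaw(),o['clock'])
for b in blobs(c,'blue',amin=100)[:3]:
    r=cv2.minAreaRect(b);print(r,cv2.contourArea(b),onz(c,cv2.boxPoints(r),.018))
E
```

```text
[ 0.46017307 -0.11306574  0.20080198] -171.52369577223826 2.15
((312.3320617675781, 257.8622741699219), (15.85458755493164, 62.07179260253906), 2.4895529747009277) 900.0 [[ 0.52554766 -0.11663481  0.018     ]
 [ 0.46753871 -0.1221441   0.018     ]
 [ 0.46614644 -0.10836297  0.018     ]
 [ 0.52409732 -0.10214869  0.018     ]]
```

View pics/w1.png

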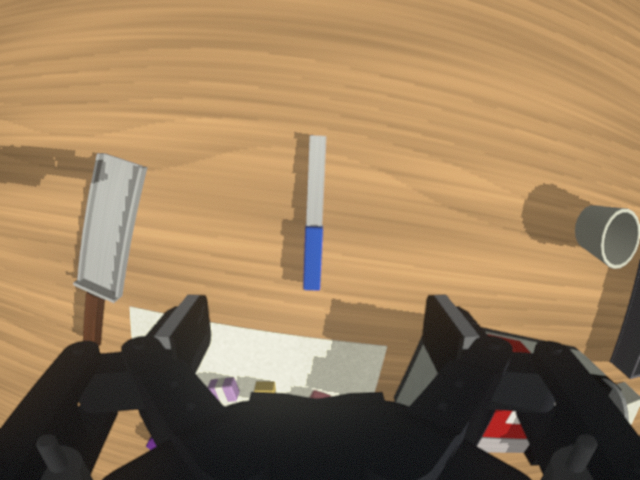

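The wrist view shows the lifter's handle at (312,258) with the blade going up to (317,135). Its measured size is 58x14 mm at z 18, which fits. I check the height from two views and plan the grasp.

```bash
python3 - <<'E'
from h import *
w=load('w1');t=load('top0');s=load('scene0')
print(tri(w,(312.3,257.9),s,(253.8,300.5)),tri(w,(312.3,257.9),t,(361.7,283.5)))
plan((.4958,-.1123,.06,-174.4),(.4958,-.1123,.011,-174.4))
E
```

```text
(array([ 0.49847529, -0.1115705 ,  0.0079524 ]), np.float64(0.001119120491959912)) (array([ 0.49721474, -0.11225606,  0.01134543]), np.float64(0.0001447752139303882))
[-36, -4, 141, np.float64(2.9)]
[0, 0, 49, np.float64(-0.0)]
```

Call:
send_rows:
  moves: [-37,-4,141,3,-37,-4,141,3,-37,-4,141,3,-37,-4,141,3,-37,-4,141,3]

```text
clock: 2.7
tool_pos: [0.4961, -0.1128, 0.0591]
tool_rot: [[-0.996, -0.085, -0.004], [-0.085, 0.996, 0.001], [0.004, 0.002, -1.0]]
contact_force: [0.6, -0.7, 0.6]
opening: 0.0859
grip_force: 0.0
```

Call:
send_rows:
  moves: [0,0,25,0,0,0,40,0,0,0,49,0,0,0,49,0,0,0,49,0]

```text
clock: 3.2
tool_pos: [0.4989, -0.1139, 0.0135]
tool_rot: [[-0.996, -0.086, 0.004], [-0.086, 0.996, -0.001], [-0.003, -0.002, -1.0]]
contact_force: [-0.2, -0.5, 0.8]
opening: 0.0852
grip_force: 0.0
```

Call:
send_rows:
  moves: [0,0,0,0,0,0,0,0,0,0,0,0,0,0,0,0,0,0,0,0]
  grip: 1
  grip_force: 60

```text
clock: 3.7
tool_pos: [0.4977, -0.1132, 0.0116]
tool_rot: [[-0.996, -0.086, 0.0], [-0.086, 0.996, 0.0], [-0.0, 0.0, -1.0]]
contact_force: [4.3, -1.2, -0.1]
opening: 0.0141
grip_force: 59.9
```

Call:
send_rows:
  moves: [0,0,0,0,0,0,0,0,0,0,-20,0,0,0,-60,0,0,0,-109,0]

```text
clock: 4.2
tool_pos: [0.4946, -0.1122, 0.1185]
tool_rot: [[-0.996, -0.086, -0.007], [-0.086, 0.996, 0.002], [0.007, 0.003, -1.0]]
contact_force: [1.1, -0.4, -0.3]
opening: 0.0144
grip_force: 60.0
```

```bash
python3 - <<'E'
from h import *
o=ctrl.get_obs();print(o['tool_pos'],yaw(),o['opening'],o['contact_force'])
c=cap('scene');np.save('s1.npy',c,allow_pickle=True);save(c,'s1.png')
plan((.49,-.16,.16,-217),(.49,-.19,.16,-259),(.54,-.19,.16,-277))
E
```

```text
[ 0.49462917 -0.11219046  0.11853057] -175.06186205093962 0.014365535427793725 [ 1.13960736 -0.35874342 -0.2530644 ]
[16, -44, -31, np.float64(42.0)]
[-19, -24, 0, np.float64(42.0)]
[-9, 49, 0, np.float64(18.0)]
```

View pics/s1.png

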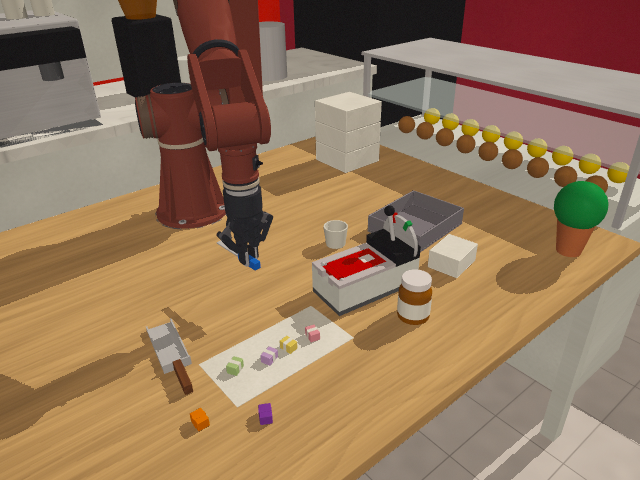

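The scene view shows the lifter held level in the gripper at (250,262), with nothing else disturbed. I turn it toward the dispenser.

Call:
send_rows:
  moves: [16,-44,-31,42,16,-44,-31,42,16,-44,-31,42,16,-44,-31,42,16,-44,-31,42]

```text
clock: 4.75
tool_pos: [0.4847, -0.1584, 0.1506]
tool_rot: [[-0.794, 0.608, -0.001], [0.608, 0.794, 0.0], [0.001, -0.0, -1.0]]
contact_force: [-0.8, 0.6, -0.4]
opening: 0.0146
grip_force: 59.9
```

Call:
send_rows:
  moves: [-19,-24,0,42,-19,-24,0,42,-19,-24,0,42,-19,-24,0,42,-19,-24,0,42]

```text
clock: 5.25
tool_pos: [0.4854, -0.1889, 0.1504]
tool_rot: [[-0.184, 0.983, -0.001], [0.983, 0.184, 0.001], [0.001, -0.001, -1.0]]
contact_force: [-0.2, 0.1, -0.4]
opening: 0.0146
grip_force: 59.9
```

Call:
send_rows:
  moves: [25,92,0,18,25,92,0,18,25,92,0,18,25,92,0,18,25,92,0,18]

```text
clock: 5.75
tool_pos: [0.5702, -0.147, 0.1503]
tool_rot: [[0.122, 0.993, -0.002], [0.993, -0.122, 0.0], [0.0, -0.002, -1.0]]
contact_force: [0.7, -0.3, -0.5]
opening: 0.0146
grip_force: 60.0
```

```bash
python3 - <<'E'
from h import *
c=cap('wrist');np.save('w2.npy',c,allow_pickle=True);save(c,'w2.png');o=c['obs'];print(o['tool_pos'],yaw(),o['clock'])
E
```

```text
[ 0.5702267  -0.14699199  0.15030619] 82.95209961827551 5.75
```

View pics/w2.png

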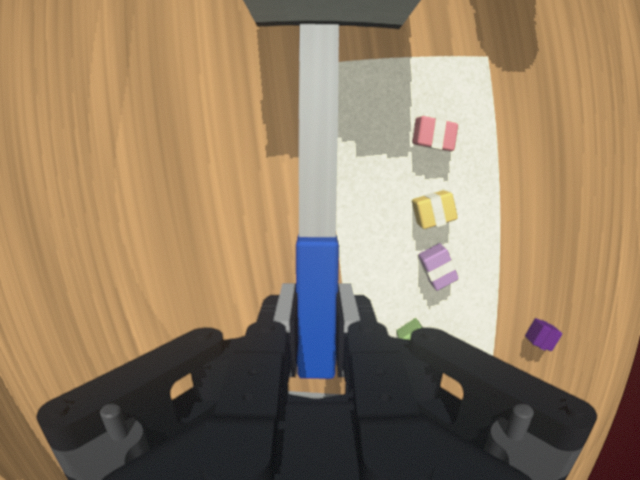

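The view shows the blade straight along tool x, tip at (319,24), with the dispenser's end at the top edge. The nougats run pink (437,133), yellow (435,209), lilac (438,266) and green (411,328). I raise and shift forward to see the slot and cover.

Call:
send_rows:
  moves: [35,15,-50,0,70,25,-100,0,100,25,-140,0,100,25,-140,0,100,25,-140,0]

```text
clock: 6.3
tool_pos: [0.6105, -0.0502, 0.2965]
tool_rot: [[0.121, 0.993, 0.009], [0.993, -0.121, -0.001], [-0.0, 0.009, -1.0]]
contact_force: [-0.3, -0.9, -1.1]
opening: 0.0144
grip_force: 59.9
```

```bash
python3 - <<'E'
from h import *
w=load('w2');print('tip rel',onz(w,[(319,24),(301,24),(338,24)],.1495)-w['obs']['tool_pos'])
c=cap('wrist');np.save('w3.npy',c,allow_pickle=True);save(c,'w3.png');o=c['obs'];print(o['tool_pos'],yaw(),o['clock'])
E
```

```text
tip rel [[ 0.01517071  0.10903473 -0.00080619]
 [ 0.00871553  0.10988647 -0.00080619]
 [ 0.02200517  0.1082737  -0.00080619]]
[ 0.61053166 -0.05020968  0.2965047 ] 82.9982547634497 6.3
```

View pics/w3.png

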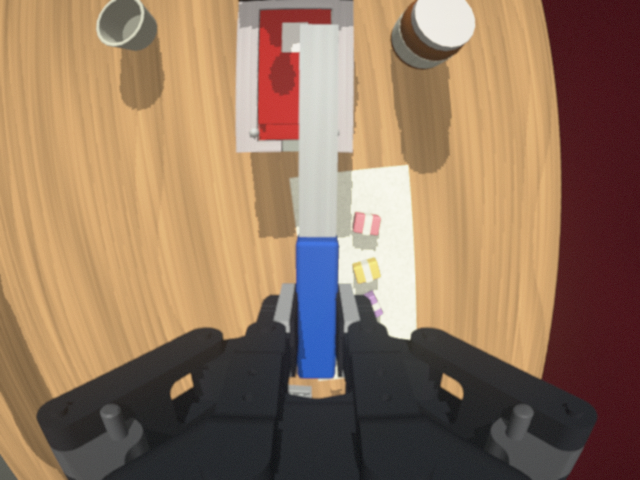

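The view shows the deck's -y corners at about (236,152) and (354,152). The cover's left edge is at x≈258, from (259,9) to (258,139), and a catch ball is at (254,132). I compute the dispenser pose.

```bash
python3 - <<'E'
from h import *
np.set_printoptions(precision=4,suppress=True)
c=load('w3');s=load('scene0');t=load('top0')
P=onz(c,[(236,152),(354,152),(238,6),(354,6)],.08);print('deck',P)
Q=onz(c,[(258,139),(259,9),(331,9)],.08);print('cover',Q, np.linalg.norm(Q[1]-Q[0]),np.linalg.norm(Q[2]-Q[1]))
print('mid slot',P[:2].mean(0),'width',np.linalg.norm(P[1]-P[0]))
for a,b in((P[0],P[2]),(P[1],P[3]),(Q[0],Q[1])): d=b-a;print('ang',np.degrees(np.arctan2(d[1],d[0])))
d=P[1]-P[0];print('ang x',np.degrees(np.arctan2(d[1],d[0])))
# scene corner zoom + sub-pixel rows
g=cv2.cvtColor(s['image'],cv2.COLOR_RGB2BGR)[200:310,300:430];h=cv2.resize(g,(780,660)[:2],interpolation=2)[:600]
cv2.imwrite('pics/sc.png',h)
E
```

```text
deck [[0.5447 0.0173 0.08  ]
 [0.6552 0.0026 0.08  ]
 [0.5635 0.1621 0.08  ]
 [0.6733 0.1463 0.08  ]]
cover [[0.5674 0.0263 0.08  ]
 [0.5833 0.1548 0.08  ]
 [0.651  0.145  0.08  ]] 0.12951205883802033 0.0684396211075913
mid slot [0.6    0.0099 0.08  ] width 0.11142786964657372
ang 82.63038971516102
ang 82.82014217567414
ang 82.93325577955716
ang x -7.544236872112989
```

View pics/sc.png

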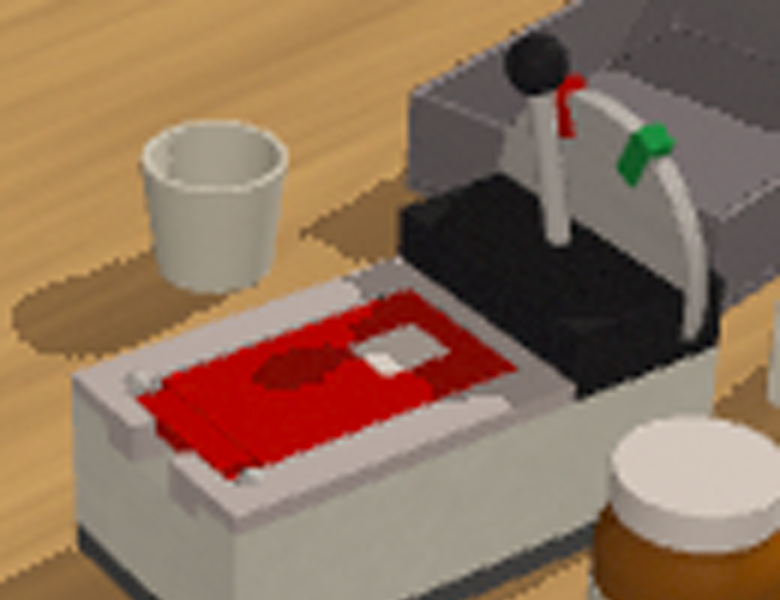

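The scene crop shows the slot in the near end, the catch balls, and the lever leaning to the red side with green beyond it. Deck and cover sizes fit to 1 mm. Slot middle is ≈ (0.600, 0.010) and the dispenser y axis ≈ 82.7°.

```bash
python3 - <<'E'
from h import *
c=load('w3');s=load('scene0')
print(tri(c,(236,152),s,(312.5,263)),tri(c,(354,152),s,(339.7,287.8)))
plan((.5833,-.1089,.15,82.7),(.5833,-.1089,.0703,82.7))
E
```

```text
(array([0.54539443, 0.01894037, 0.07546449]), np.float64(0.004582329967549953)) (array([0.65647124, 0.00339456, 0.0752393 ]), np.float64(0.0024277218666323153))
[-60, -18, 143, np.float64(0.3)]
[0, 0, 80, np.float64(-0.0)]
```

Call:
send_rows:
  moves: [-60,-18,143,0.3,-60,-18,143,0.3,-60,-18,143,0.3,-60,-18,143,0.3,-60,-18,143,0.3]

```text
clock: 6.85
tool_pos: [0.5798, -0.1088, 0.1443]
tool_rot: [[0.131, 0.991, -0.008], [0.991, -0.131, 0.003], [0.001, -0.008, -1.0]]
contact_force: [0.2, 0.4, -0.8]
opening: 0.0147
grip_force: 59.9
```

Call:
send_rows:
  moves: [0,0,30,0,0,0,60,0,0,0,80,0,0,0,80,0,0,0,80,0]

```text
clock: 7.35
tool_pos: [0.5852, -0.1084, 0.0703]
tool_rot: [[0.128, 0.992, 0.003], [0.992, -0.128, -0.001], [-0.0, 0.003, -1.0]]
contact_force: [0.1, 0.1, -1.1]
opening: 0.0139
grip_force: 60.0
```

Call:
send_rows:
  moves: [0,0,0,0,0,0,0,0,0,0,0,0,0,0,0,0,0,0,0,0]

```text
clock: 7.85
tool_pos: [0.5835, -0.1082, 0.0686]
tool_rot: [[0.128, 0.992, 0.0], [0.992, -0.128, -0.0], [-0.0, 0.0, -1.0]]
contact_force: [0.4, 0.2, -0.8]
opening: 0.0147
grip_force: 60.0
```

```bash
python3 - <<'E'
from h import *
o=ctrl.get_obs();print(o['tool_pos'],yaw())
s=cap('scene');w=cap('wrist')
a=cv2.resize(s['image'][215:325,270:400],(650,550),interpolation=2)
b=cv2.resize(w['image'][0:150,230:400],(0,0),fx=.9,fy=3.6)
i=np.zeros((550,800,3),np.uint8);i[:,:650]=a;i[:540,650:650+b.shape[1]]=b[:540,:150]
cv2.imwrite('pics/a4.png',cv2.cvtColor(i,cv2.COLOR_RGB2BGR))
E
```

```text
[ 0.58354758 -0.10817386  0.06861208] 82.63881360673169
```

View pics/a4.png

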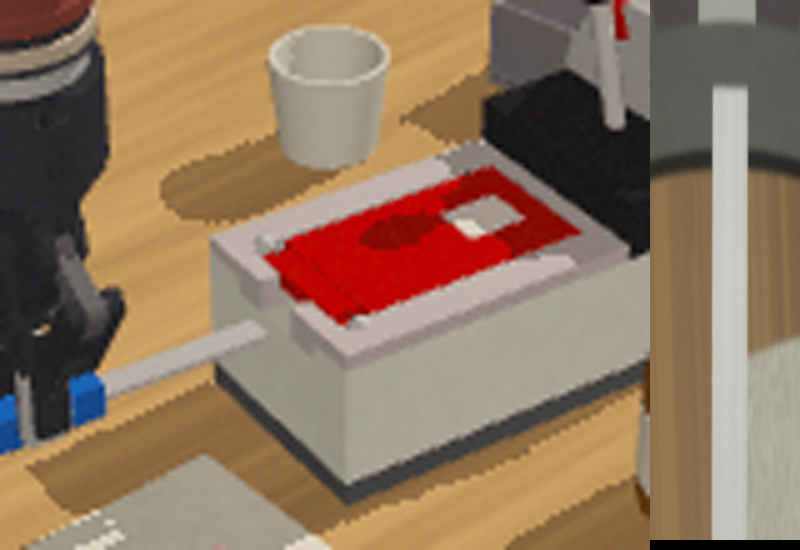

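The blade tip is just in front of the slot and laterally centred (blade 712–748, slot 698–755 in the inset). I raise it 2 mm and insert.

Call:
send_rows:
  moves: [0,0,-2,0,8,0,-2,0,16,0,-2,0,24,0,-2,0,24,0,-2,0]

```text
clock: 8.45
tool_pos: [0.5865, -0.0828, 0.0702]
tool_rot: [[0.127, 0.992, -0.0], [0.992, -0.127, 0.0], [0.0, -0.0, -1.0]]
contact_force: [-0.2, -1.2, -1.5]
opening: 0.0146
grip_force: 60.0
```

Call:
send_rows:
  moves: [8,0,0,0,16,0,0,0,26,0,0,0,26,0,0,0,26,0,0,0]

```text
clock: 8.95
tool_pos: [0.5898, -0.0582, 0.0703]
tool_rot: [[0.127, 0.992, -0.0], [0.992, -0.127, -0.0], [-0.0, -0.0, -1.0]]
contact_force: [0.8, -0.7, -1.6]
opening: 0.0144
grip_force: 60.0
```

```bash
python3 - <<'E'
from h import *
s=cap('scene')
cv2.imwrite('pics/a5.png',cv2.cvtColor(cv2.resize(s['image'][215:325,270:400],(650,550),interpolation=2),cv2.COLOR_RGB2BGR))
E
```

```text
(no output)
```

The insertion met no resistance. I lower the grip force and press the handle down in steps.

Call:
send_rows:
  moves: [0,0,2,0,0,0,4,0,0,0,6,0,1,0,8,0,1,0,10,0]
  grip_force: 25

```text
clock: 9.5
tool_pos: [0.5915, -0.0589, 0.0623]
tool_rot: [[0.128, 0.992, 0.003], [0.992, -0.128, -0.002], [-0.001, 0.003, -1.0]]
contact_force: [0.0, -1.7, 6.6]
opening: 0.0142
grip_force: 61.3
```

Call:
send_rows:
  moves: [0,0,2,0,0,0,4,0,1,0,6,0,1,0,8,0,1,0,10,0]

```text
clock: 10.0
tool_pos: [0.5922, -0.0584, 0.0529]
tool_rot: [[0.128, 0.992, 0.004], [0.992, -0.128, -0.003], [-0.002, 0.004, -1.0]]
contact_force: [-2.2, -2.6, 9.1]
opening: 0.0143
grip_force: 62.2
```

```bash
python3 - <<'E'
from h import *
print(ctrl.get_obs()['contact_force'],ctrl.get_obs()['ft_torque'])
s=cap('scene')
cv2.imwrite('pics/a6.png',cv2.cvtColor(cv2.resize(s['image'][215:325,270:400],(650,550),interpolation=2),cv2.COLOR_RGB2BGR))
E
```

```text
[-2.24417299 -2.58443144  9.141926  ] [0.14928868 0.32424415 0.18074234]
```

View pics/a6.png

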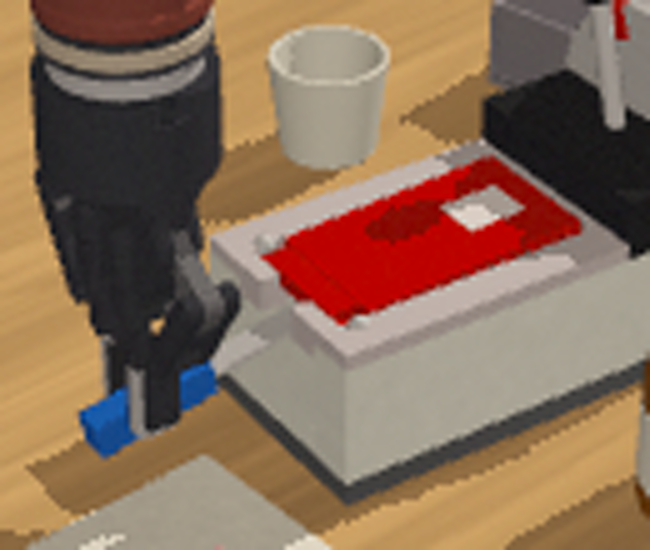

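The lifter pivots in the grip and the cover's near edge is starting to rise (around (290,280) in the crop). I press further.

Call:
send_rows:
  moves: [0,0,2,0,0,0,4,0,1,0,6,0,1,0,8,0,1,0,9,0]

```text
clock: 10.55
tool_pos: [0.5924, -0.0581, 0.044]
tool_rot: [[0.128, 0.992, 0.004], [0.992, -0.128, -0.003], [-0.003, 0.005, -1.0]]
contact_force: [-3.9, -5.7, 8.5]
opening: 0.0144
grip_force: 62.8
```

```bash
python3 - <<'E'
from h import *
s=cap('scene')
cv2.imwrite('pics/a7.png',cv2.cvtColor(cv2.resize(s['image'][215:325,270:400],(650,550),interpolation=2),cv2.COLOR_RGB2BGR))
for n in ('scene0',):
    b=blobs(load(n),'red',(300,220,420,310))[0];print(cv2.boundingRect(b))
b=blobs(s,'red',(300,220,420,310))[0];print(cv2.boundingRect(b))
E
```

```text
(323, 248, 63, 32)
(323, 239, 63, 41)
```

View pics/a7.png

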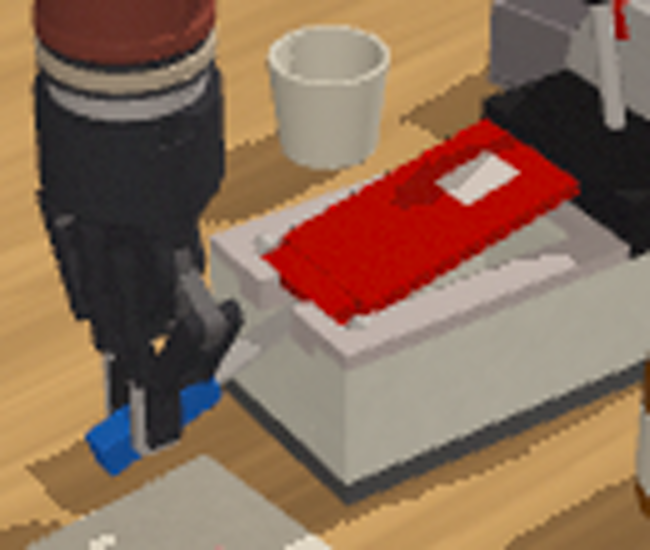

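The crop shows that the blade is too deep: the catch end stays held and the cover's far (+y) end has lifted instead, at (530,160). I need the tip right under the catch end (y≈-60). I grip hard so the tilt holds, then draw the tip back slowly.

Call:
send_rows:
  moves: [0,0,0,0,0,0,0,0,0,0,0,0,0,0,0,0,0,0,0,0]
  grip: 1
  grip_force: 120

```text
clock: 11.1
tool_pos: [0.5923, -0.0581, 0.0441]
tool_rot: [[0.128, 0.992, 0.004], [0.992, -0.128, -0.003], [-0.003, 0.004, -1.0]]
contact_force: [-3.1, -4.1, 9.1]
opening: 0.013
grip_force: 120.2
```

Call:
send_rows:
  moves: [-3,0,0,0,-6,0,0,0,-9,0,0,0,-12,0,0,0,-14,0,0,0]

```text
clock: 11.6
tool_pos: [0.5888, -0.07, 0.0416]
tool_rot: [[0.128, 0.992, 0.001], [0.992, -0.128, -0.0], [-0.0, 0.001, -1.0]]
contact_force: [0.3, 0.2, 1.7]
opening: 0.013
grip_force: 119.2
```

```bash
python3 - <<'E'
from h import *
o=ctrl.get_obs();print(o['contact_force'],o['ft_torque'],o['opening'])
s=cap('scene')
cv2.imwrite('pics/a8.png',cv2.cvtColor(cv2.resize(s['image'][215:325,270:400],(650,550),interpolation=2),cv2.COLOR_RGB2BGR))
b=blobs(s,'red',(300,220,420,310))[0];print(cv2.boundingRect(b))
E
```

```text
[0.28599356 0.19645137 1.68425473] [ 0.23598659 -0.11978678 -0.03290906] 0.012990893594385287
(323, 248, 63, 31)
```

View pics/a8.png

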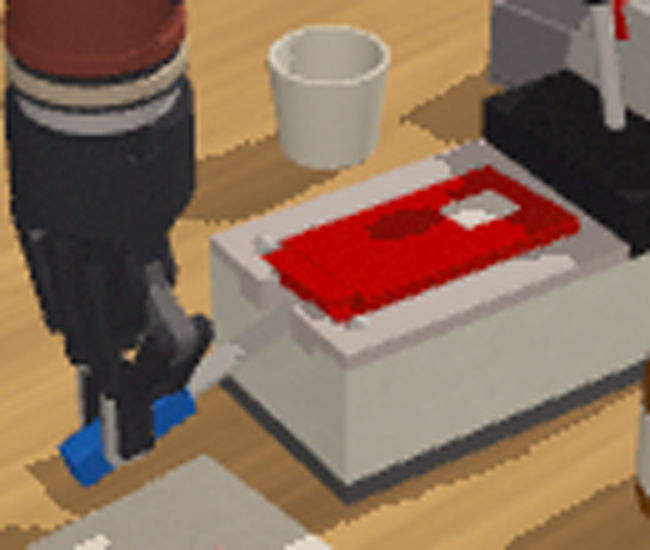

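The far end is back down. The tip is now close under the catch end. I pull back a touch more and raise the tilted lifter.

Call:
send_rows:
  moves: [-2,0,0,0,-4,0,0,0,-4,0,-2,0,-4,0,-4,0,-4,0,-6,0]

```text
clock: 12.15
tool_pos: [0.5875, -0.0735, 0.0468]
tool_rot: [[0.128, 0.992, -0.001], [0.992, -0.128, -0.0], [-0.0, -0.001, -1.0]]
contact_force: [0.5, 0.3, -1.7]
opening: 0.0127
grip_force: 118.6
```

Call:
send_rows:
  moves: [0,0,-2,0,0,0,-3,0,0,0,-4,0,0,0,-5,0,0,0,-6,0]

```text
clock: 12.65
tool_pos: [0.5879, -0.0734, 0.0533]
tool_rot: [[0.128, 0.992, -0.0], [0.992, -0.128, 0.0], [0.0, -0.0, -1.0]]
contact_force: [-0.7, 0.2, -1.1]
opening: 0.0128
grip_force: 118.6
```

```bash
python3 - <<'E'
from h import *
o=ctrl.get_obs();print(o['contact_force'],o['ft_torque'],o['opening'])
s=cap('scene')
cv2.imwrite('pics/a9.png',cv2.cvtColor(cv2.resize(s['image'][215:325,270:400],(650,550),interpolation=2),cv2.COLOR_RGB2BGR))
b=blobs(s,'red',(300,220,420,310))[0];print(cv2.boundingRect(b))
E
```

```text
[-0.74408934  0.22119327 -1.13322409] [-0.07933712 -0.03397539  0.03256002] 0.012751684223108675
(322, 248, 64, 29)
```

View pics/a9.png

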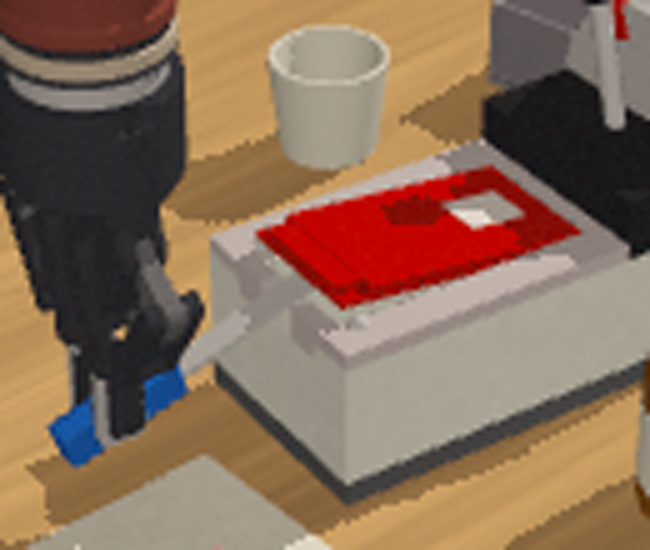

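The near end has popped up: the cover edge at (255–345, 235–305) now stands above the rim. I withdraw the lifter.

Call:
send_rows:
  moves: [0,0,2,0,-10,0,4,0,-25,0,6,0,-40,0,6,0,-60,0,6,0]

```text
clock: 13.2
tool_pos: [0.5799, -0.1344, 0.0472]
tool_rot: [[0.128, 0.992, -0.0], [0.992, -0.128, -0.0], [-0.0, -0.0, -1.0]]
contact_force: [-0.2, -0.5, -1.0]
opening: 0.0126
grip_force: 118.8
```

```bash
python3 - <<'E'
from h import *
s=cap('scene');np.save('s9.npy',s,allow_pickle=True)
b=blobs(s,'red',(300,220,420,310))[0];print(cv2.boundingRect(b),cv2.contourArea(b))
plan((.45,-.14,.06,82.6),(.45,-.14,.02,82.6))
E
```

```text
(321, 249, 64, 30) 942.5
[-19, -129, -13, np.float64(-0.1)]
[0, 0, 40, np.float64(0.0)]
```

```bash
python3 - <<'E'
from h import *
for n in ('scene0','s9'):
    s=load(n);b=blobs(s,'red',(300,220,420,310))[0][:,0]
    print(n,'left',b[b[:,0].argmin()],'bottom',b[b[:,1].argmax()],'right',b[b[:,0].argmax()],'top',b[b[:,1].argmin()],cv2.minAreaRect(b))
    h=cv2.cvtColor(s['image'],cv2.COLOR_RGB2HSV);print([ (r,'%d-%d'%(np.where((h[r,300:420,1]>180)&((h[r,300:420,0]<6)|(h[r,300:420,0]>172)))[0][[0,-1]]+300).tolist() if 0 else (np.where((h[r,300:400,1]>180)&((h[r,300:400,0]<6)|(h[r,300:400,0]>172)))[0][[0,-1]]+300).tolist()) for r in range(250,282,3)])
E
```

```text
scene0 left [323 266] bottom [338 279] right [385 261] top [368 248] ((353.77398681640625, 262.8972473144531), (19.077707290649414, 59.80802917480469), 69.44395446777344)Traceback (most recent call last):
  File "<stdin>", line 5, in <module>
IndexError: index 0 is out of bounds for axis 0 with size 0
```

```bash
python3 - <<'E'
from h import *
for n in ('scene0','s9'):
    s=load(n);b=blobs(s,'red',(300,220,420,310))[0][:,0]
    print(n,'left',b[b[:,0].argmin()],'bottom',b[b[:,1].argmax()],'right',b[b[:,0].argmax()],'top',b[b[:,1].argmin()])
    m=np.zeros((480,640),np.uint8);cv2.drawContours(m,[b[:,None]],0,1,-1)
    for c in (325,330,335,340,345,350): r=np.where(m[:,c])[0];print(c,r[[0,-1]] if len(r) else None)
E
```

```text
scene0 left [323 266] bottom [338 279] right [385 261] top [368 248]
325 [266 268]
330 [262 274]
335 [260 277]
340 [258 277]
345 [257 276]
350 [255 274]
s9 left [321 263] bottom [337 278] right [384 261] top [364 249]
325 [262 268]
330 [259 272]
335 [258 276]
340 [256 277]
345 [255 276]
350 [254 274]
```

The near left corner rose from (323,266) to (321,263), and edge rows at col 325 rose by 4 px, about 9 mm. So the cover rests on the balls. I lay the lifter down.

Call:
send_rows:
  moves: [-19,-129,-13,0,-19,-129,-13,0,-19,-129,-13,0,-19,-129,-13,0,-19,-129,-13,0]

```text
clock: 13.75
tool_pos: [0.4498, -0.1363, 0.0607]
tool_rot: [[0.13, 0.992, 0.002], [0.992, -0.13, -0.001], [-0.0, 0.002, -1.0]]
contact_force: [0.3, -0.0, -0.6]
opening: 0.0132
grip_force: 118.8
```

Call:
send_rows:
  moves: [0,0,15,0,0,0,30,0,0,0,37,0,0,0,37,0,0,0,37,0]
  grip: 1
  grip_force: 20

```text
clock: 14.25
tool_pos: [0.4508, -0.1356, 0.0236]
tool_rot: [[0.128, 0.992, 0.001], [0.992, -0.128, -0.0], [-0.0, 0.001, -1.0]]
contact_force: [-0.2, 0.4, -0.4]
opening: 0.0127
grip_force: 118.8
```

Call:
send_rows:
  moves: [0,0,2,0,0,0,4,0,0,0,6,0,0,0,8,0,0,0,9,0]

```text
clock: 14.75
tool_pos: [0.4508, -0.1353, 0.0174]
tool_rot: [[0.128, 0.992, -0.001], [0.992, -0.128, 0.001], [0.001, -0.001, -1.0]]
contact_force: [-8.7, 6.7, 29.8]
opening: 0.0129
grip_force: 122.7
```

Call:
send_rows:
  moves: [0,0,-2,0,0,0,-3,0,0,0,-3,0,0,0,-3,0,0,0,-3,0]
  grip: 0.7
  grip_force: 20

```text
clock: 15.25
tool_pos: [0.4495, -0.1352, 0.0169]
tool_rot: [[0.128, 0.992, -0.001], [0.992, -0.128, 0.0], [0.0, -0.001, -1.0]]
contact_force: [0.3, -0.2, 0.6]
opening: 0.0256
grip_force: 0.0
```

Call:
send_rows:
  moves: [0,0,0,0,0,0,0,0,0,0,0,0,0,0,0,0,0,0,0,0]
  grip: 0.4

```text
clock: 15.75
tool_pos: [0.4499, -0.1353, 0.0173]
tool_rot: [[0.128, 0.992, -0.0], [0.992, -0.128, 0.0], [0.0, -0.0, -1.0]]
contact_force: [0.1, 0.3, -0.2]
opening: 0.0512
grip_force: 0.0
```

Call:
send_rows:
  moves: [0,0,-40,0,0,0,-80,0,0,0,-120,0,0,0,-160,0,0,0,-200,0]
  grip: 0

```text
clock: 16.25
tool_pos: [0.4495, -0.1351, 0.2189]
tool_rot: [[0.128, 0.992, 0.0], [0.992, -0.128, -0.0], [-0.0, 0.0, -1.0]]
contact_force: [1.0, -0.1, -0.7]
opening: 0.0857
grip_force: 0.0
```

```bash
python3 - <<'E'
from h import *
o=ctrl.get_obs();print(o['tool_pos'],yaw(),o['opening'],o['contact_force'])
c=cap('wrist')
for b in blobs(c,'blue',amin=100)[:3]:
    r=cv2.minAreaRect(b);print(cv2.contourArea(b),onz(c,cv2.boxPoints(r),.018))
F=np.array([.600,.0107]);u=np.array([.127,.992]);p=F+u*(.011+.065-.030);print('cover grip',p)
plan((*p,.2,82.7),(*p,.12,82.7))
E
```

```text
[ 0.44951152 -0.13510826  0.21892441] 82.63592148895546 0.08565228802511816 [ 0.95805976 -0.13965799 -0.73685263]
867.0 [[ 0.45040616 -0.09590192  0.018     ]
 [ 0.46288935 -0.0975207   0.018     ]
 [ 0.45571775 -0.15457543  0.018     ]
 [ 0.44282091 -0.15289727  0.018     ]]
cover grip [0.605842 0.056332]
[106, 63, 13, np.float64(-0.0)]
[105, 63, 14, np.float64(-0.1)]
[0, 0, 80, np.float64(0.0)]
```

The lifter lies flat (handle 57x13 mm as seen, centre ≈ (0.453,-0.125)). Next I go above the cover, partly closing the fingers.

Call:
send_rows:
  moves: [106,63,7,0,106,63,7,0,106,63,7,0,106,63,7,0,106,63,7,0]
  grip: 0.1

```text
clock: 16.8
tool_pos: [0.5255, -0.038, 0.2097]
tool_rot: [[0.127, 0.992, -0.001], [0.992, -0.127, -0.0], [-0.001, -0.001, -1.0]]
contact_force: [0.7, -0.5, 0.5]
opening: 0.0767
grip_force: 0.0
```

Call:
send_rows:
  moves: [50,31,5,0,75,45,8,0,75,45,8,0,75,45,8,0,75,45,8,0]

```text
clock: 17.3
tool_pos: [0.5792, 0.029, 0.2021]
tool_rot: [[0.13, 0.992, -0.001], [0.992, -0.13, -0.001], [-0.001, -0.001, -1.0]]
contact_force: [0.0, -0.0, 0.0]
opening: 0.0767
grip_force: 0.0
```

```bash
python3 - <<'E'
from h import *
np.set_printoptions(precision=4,suppress=True)
o=ctrl.get_obs();print(o['tool_pos'],yaw(),o['opening'],ctrl.nose_length)
c=cap('wrist');np.save('w4.npy',c,allow_pickle=True);save(c,'w4.png')
for b in blobs(c,'red',amin=60)[:5]:
    r=cv2.minAreaRect(b);print(cv2.contourArea(b),np.round(r[0]),np.round(r[1]),r[2],cv2.boundingRect(b));print(onz(c,cv2.boxPoints(r),.084))
E
```

```text
[0.5792 0.029  0.2021] 82.55880675517511 0.07673319307181307 0.008
16973.5 [348. 154.] [ 97. 183.] 0.5070290565490723 (299, 63, 98, 184)
[[0.5665 0.025  0.084 ]
 [0.5848 0.1506 0.084 ]
 [0.6498 0.1432 0.084 ]
 [0.6347 0.0154 0.084 ]]
302.5 [627.  47.] [70. 24.] 90.0 (615, 12, 25, 71)
[[0.8672 0.1994 0.084 ]
 [0.9053 0.2061 0.084 ]
 [0.886  0.1356 0.084 ]
 [0.8506 0.1328 0.084 ]]
138.0 [619.   9.] [18. 20.] 90.0 (609, 0, 21, 19)
[[0.8625 0.2103 0.084 ]
 [0.8932 0.2161 0.084 ]
 [0.8867 0.1968 0.084 ]
 [0.8567 0.1919 0.084 ]]
```

```bash
python3 -c "
from h import *
plan((.6055,.0556,.105,82.6))"
```

```text
[30, 22, 97, np.float64(-0.1)]
```

Call:
send_rows:
  moves: [30,22,50,0,30,22,97,0,30,22,97,0,30,22,97,0,30,22,97,0]

```text
clock: 17.85
tool_pos: [0.6068, 0.0564, 0.1074]
tool_rot: [[0.129, 0.992, 0.003], [0.992, -0.129, -0.0], [0.0, 0.003, -1.0]]
contact_force: [-0.5, -0.2, 0.3]
opening: 0.0772
grip_force: 0.0
```

Call:
send_rows:
  moves: [0,0,4,0,0,0,8,0,0,0,11,0,0,0,14,0,0,0,14,0]

```text
clock: 18.35
tool_pos: [0.6054, 0.0574, 0.0908]
tool_rot: [[0.128, 0.992, -0.001], [0.992, -0.128, 0.0], [-0.0, -0.001, -1.0]]
contact_force: [0.1, 0.0, 0.5]
opening: 0.0769
grip_force: 0.0
```

Call:
send_rows:
  moves: [0,0,1,0,0,0,2,0,0,0,3,0,0,0,4,0,0,0,4,0]

```text
clock: 18.85
tool_pos: [0.6057, 0.0574, 0.0871]
tool_rot: [[0.128, 0.992, -0.0], [0.992, -0.128, 0.0], [-0.0, -0.0, -1.0]]
contact_force: [0.4, -0.8, -0.2]
opening: 0.0768
grip_force: 0.0
```

Call:
send_rows:
  moves: [0,0,1,0,0,0,2,0,0,0,2,0,0,0,3,0,0,0,3,0]

```text
clock: 19.35
tool_pos: [0.6057, 0.0573, 0.0842]
tool_rot: [[0.128, 0.992, -0.0], [0.992, -0.128, 0.0], [-0.0, -0.0, -1.0]]
contact_force: [-0.3, -0.1, 0.3]
opening: 0.0764
grip_force: 0.0
```

Call:
send_rows:
  moves: [0,0,0.5,0,0,0,1,0,0,0,1.5,0,0,0,2,0,0,0,2,0]

```text
clock: 19.85
tool_pos: [0.6058, 0.0574, 0.0822]
tool_rot: [[0.128, 0.992, -0.0], [0.992, -0.128, 0.0], [-0.0, -0.0, -1.0]]
contact_force: [0.1, -1.0, 0.1]
opening: 0.0769
grip_force: 0.0
```

Call:
send_rows:
  moves: [0,0,0,0,0,0,0,0,0,0,0,0,0,0,0,0,0,0,0,0]
  grip: 1
  grip_force: 40

```text
clock: 20.35
tool_pos: [0.6054, 0.0574, 0.0823]
tool_rot: [[0.128, 0.992, -0.001], [0.992, -0.128, 0.0], [0.0, -0.001, -1.0]]
contact_force: [-3.3, 0.0, 3.6]
opening: 0.0664
grip_force: 44.1
```

Call:
send_rows:
  moves: [0,0,-4,0,0,0,-10,0,0,0,-18,0,0,0,-26,0,0,0,-36,0]

```text
clock: 20.85
tool_pos: [0.606, 0.0573, 0.1192]
tool_rot: [[0.128, 0.992, 0.0], [0.992, -0.128, -0.0], [-0.0, 0.0, -1.0]]
contact_force: [0.4, -0.2, -1.1]
opening: 0.0662
grip_force: 45.0
```

Call:
send_rows:
  moves: [0,0,-30,0,0,0,-70,0,0,0,-110,0,0,0,-130,0,0,0,-130,0]

```text
clock: 21.35
tool_pos: [0.609, 0.0573, 0.2546]
tool_rot: [[0.128, 0.992, 0.011], [0.992, -0.128, -0.0], [0.001, 0.011, -1.0]]
contact_force: [0.1, 0.1, -0.9]
opening: 0.0665
grip_force: 45.3
```

```bash
python3 - <<'E'
from h import *
o=ctrl.get_obs();print(o['tool_pos'],yaw(),o['opening'],o['contact_force'])
t=load('top0')
print(onz(t,[(106,254),(187,248),(194,316),(109,324),(150,286)],.05))
s=cap('scene')
for b in blobs(s,'red',(250,100,450,310))[:3]: print(cv2.boundingRect(b),cv2.contourArea(b))
E
```

```text
[0.60895036 0.05731182 0.25457763] 82.64371755898543 0.06649045594824177 [ 0.10553806  0.14276937 -0.9047721 ]
[[0.57665466 0.51983084 0.05      ]
 [0.58847577 0.32064815 0.05      ]
 [0.42099426 0.30087462 0.05      ]
 [0.40517775 0.50599618 0.05      ]
 [0.49576432 0.40943352 0.05      ]]
(321, 186, 30, 21) 359.0
(361, 182, 30, 20) 246.5
```

The cover is held (0.9 N). I carry it to the tub, centre ≈ (0.497, 0.411).

```bash
python3 -c "
from h import *
plan((.499,.381,.25,94),(.499,.381,.05,94))"
```

```text
[154, -74, 1, np.float64(-5.7)]
[160, -59, 0, np.float64(-5.7)]
[0, 0, 200, np.float64(0.0)]
```

Call:
send_rows:
  moves: [154,-74,1,-5.7,154,-74,1,-5.7,154,-74,1,-5.7,154,-74,1,-5.7,154,-74,1,-5.7]

```text
clock: 21.9
tool_pos: [0.5493, 0.2221, 0.2443]
tool_rot: [[0.025, 1.0, -0.005], [1.0, -0.025, -0.0], [-0.001, -0.005, -1.0]]
contact_force: [-0.1, -0.1, -1.1]
opening: 0.0662
grip_force: 45.3
```

Call:
send_rows:
  moves: [160,-59,0,-5.7,160,-59,0,-5.7,160,-59,0,-5.7,160,-59,0,-5.7,160,-59,0,-5.7]

```text
clock: 22.4
tool_pos: [0.4962, 0.3825, 0.2451]
tool_rot: [[-0.074, 0.997, -0.003], [0.997, 0.074, -0.001], [-0.001, -0.003, -1.0]]
contact_force: [-0.1, -0.4, -1.9]
opening: 0.0668
grip_force: 45.3
```

Call:
send_rows:
  moves: [0,0,50,0,0,0,100,0,0,0,145,0,0,0,185,0,0,0,200,0]

```text
clock: 22.9
tool_pos: [0.4942, 0.3764, 0.0406]
tool_rot: [[-0.069, 0.998, -0.01], [0.998, 0.069, -0.007], [-0.006, -0.01, -1.0]]
contact_force: [-0.2, -0.7, -1.7]
opening: 0.0665
grip_force: 45.5
```

Call:
send_rows:
  moves: [0,0,6,0,0,0,12,0,0,0,18,0,0,0,24,0,0,0,27,0]

```text
clock: 23.4
tool_pos: [0.4985, 0.3816, 0.0211]
tool_rot: [[-0.071, 0.998, 0.002], [0.998, 0.071, 0.001], [0.001, 0.002, -1.0]]
contact_force: [-0.1, -0.4, -1.7]
opening: 0.0667
grip_force: 45.5
```

Call:
send_rows:
  moves: [0,0,0,0,0,0,0,0,0,0,0,0,0,0,0,0,0,0,0,0]
  grip: 0

```text
clock: 23.9
tool_pos: [0.498, 0.3814, 0.0206]
tool_rot: [[-0.07, 0.998, 0.0], [0.998, 0.07, 0.0], [0.0, 0.0, -1.0]]
contact_force: [0.0, -0.1, 0.2]
opening: 0.0854
grip_force: 0.0
```

Call:
send_rows:
  moves: [0,0,-20,0,0,0,-60,0,0,0,-110,0,0,0,-160,0,0,0,-210,0]

```text
clock: 24.4
tool_pos: [0.4975, 0.381, 0.2322]
tool_rot: [[-0.07, 0.998, -0.0], [0.998, 0.07, -0.0], [-0.0, -0.0, -1.0]]
contact_force: [0.4, -0.1, -0.5]
opening: 0.0856
grip_force: 0.0
```

```bash
python3 - <<'E'
from h import *
np.set_printoptions(precision=4,suppress=True)
o=ctrl.get_obs();print(o['tool_pos'],yaw(),o['opening'],o['contact_force'])
c=cap('wrist')
for b in blobs(c,'red',amin=60)[:2]:
    r=cv2.minAreaRect(b);print(cv2.contourArea(b));print(onz(c,cv2.boxPoints(r),.013))
E
```

```text
[0.4975 0.381  0.2322] 94.03778675340432 0.08558659762544936 [ 0.3638 -0.0535 -0.4949]
8707.5
[[0.4665 0.3423 0.013 ]
 [0.4595 0.4697 0.013 ]
 [0.525  0.4743 0.013 ]
 [0.5357 0.3472 0.013 ]]
```

The cover lies flat in the tub (outline 130x68 mm at z 13, inside the walls). Now the nougats: I move above the mat.

```bash
python3 -c "
from h import *
plan((.56,-.20,.28,-8))"
```

```text
[-196, 5, -12, np.float64(34.0)]
[-159, 114, -12, np.float64(34.0)]
[-68, 183, -12, np.float64(34.1)]
```

Call:
send_rows:
  moves: [-196,5,-12,34,-196,5,-12,34,-196,5,-12,34,-196,5,-12,34,-196,5,-12,34]

```text
clock: 24.95
tool_pos: [0.5174, 0.1812, 0.2427]
tool_rot: [[0.506, 0.863, 0.001], [0.863, -0.506, -0.002], [-0.001, 0.002, -1.0]]
contact_force: [-0.1, 1.6, -0.4]
opening: 0.0852
grip_force: 0.0
```

Call:
send_rows:
  moves: [-159,114,-12,34,-159,114,-12,34,-159,114,-12,34,-159,114,-12,34,-159,114,-12,34]

```text
clock: 25.45
tool_pos: [0.537, -0.0132, 0.2549]
tool_rot: [[0.901, 0.433, 0.002], [0.433, -0.901, -0.002], [0.001, 0.003, -1.0]]
contact_force: [0.4, 1.5, 0.7]
opening: 0.085
grip_force: 0.0
```

Call:
send_rows:
  moves: [-68,183,-12,34,-68,183,-12,34,-68,183,-12,34,-68,183,-12,34,-68,183,-12,34]

```text
clock: 25.95
tool_pos: [0.5561, -0.2071, 0.2666]
tool_rot: [[0.99, -0.143, 0.002], [-0.143, -0.99, -0.002], [0.002, 0.002, -1.0]]
contact_force: [0.4, 1.3, -0.4]
opening: 0.0854
grip_force: 0.0
```

```bash
cat >> h.py <<'E'
def nougats(c,lim=((.4,.85),(-.5,.3)),z=.02):
    """colour pieces -> ray onto the top plane -> merge pieces of one nougat; centre, long-axis angle, sizes (mm)"""
    out={}
    for n in ('pink','yellow','lilac','green'):
        pts=[]
        for b in blobs(c,n,amin=12):
            q=onz(c,b[:,0],z)[:,:2]; m=q.mean(0)
            if lim[0][0]<m[0]<lim[0][1] and lim[1][0]<m[1]<lim[1][1]: pts.append(q)
        if not pts: continue
        pts=[p for p in pts if np.linalg.norm(p.mean(0)-pts[0].mean(0))<.035]
        r=cv2.minAreaRect((np.vstack(pts)*1000).astype(np.float32)); w,h=r[1]; a=r[2]+(0 if w>h else 90)
        out[n]=(np.round(r[0],1),round((a+90)%180-90,1),np.round([max(w,h),min(w,h)],1),len(pts))
    return out
E
python3 - <<'E'
from h import *
o=ctrl.get_obs();print(o['tool_pos'],yaw())
c=cap('wrist');np.save('w5.npy',c,allow_pickle=True);save(c,'w5.png')
for k,v in nougats(c).items(): print(k,v)
t=cap('top');np.save('t5.npy',t,allow_pickle=True)
for k,v in nougats(t).items(): print('top',k,v)
s=cap('scene')
for k,v in nougats(s).items(): print('scene',k,v)
# tray: grey low-sat bright region below
h=cv2.cvtColor(c['image'],cv2.COLOR_RGB2HSV);m=cv2.inRange(h,(0,0,90),(180,45,255));m=cv2.morphologyEx(m,cv2.MORPH_OPEN,np.ones((5,5)))
for b in sorted(cv2.findContours(m,0,1)[0],key=cv2.contourArea,reverse=True)[:5]:
    r=cv2.minAreaRect(b);print(cv2.contourArea(b),cv2.boundingRect(b),onz(c,cv2.boxPoints(r),.012)[:,:2].round(3).tolist())
E
```

```text
[ 0.55609538 -0.20714061  0.26660911] -8.235174408957432
pink (array([667.3, -85.8]), -15.4, array([28.6, 24.7]), 2)
yellow (array([ 662.5, -142. ]), 9.6, array([30.4, 23. ]), 2)
lilac (array([ 767.5, -270.9]), 62.8, array([21.3, 18.9]), 1)
green (array([ 643.7, -253.1]), -61.0, array([30.5, 21.8]), 2)
top pink (array([666.3, -82.3]), -13.8, array([29.7, 19. ]), 2)
top yellow (array([ 662. , -140.3]), 7.5, array([30.5, 23.1]), 2)
top lilac (array([ 775.6, -275. ]), -28.2, array([27.6, 18.4]), 1)
scene pink (array([678.8, -88.9]), -16.1, array([46.8, 26.9]), 2)
scene yellow (array([ 674.2, -146.2]), 10.3, array([43.2, 35.1]), 2)
scene green (array([ 655.4, -257.3]), -61.1, array([43.9, 30.4]), 2)
30642.5 (135, 44, 261, 161) [[0.736, -0.026], [0.726, -0.299], [0.587, -0.3], [0.588, -0.024]]
11463.5 (0, 156, 129, 109) [[0.692, 0.225], [0.653, 0.004], [0.528, 0.022], [0.539, 0.261]]
5492.5 (394, 178, 61, 121) [[0.44, -0.281], [0.576, -0.308], [0.565, -0.363], [0.422, -0.34]]
889.0 (22, 74, 30, 52) [[0.731, 0.155], [0.795, 0.129], [0.774, 0.086], [0.712, 0.11]]
886.0 (28, 326, 40, 45) [[0.39, 0.305], [0.465, 0.206], [0.442, 0.16], [0.366, 0.25]]
```

View pics/w5.png

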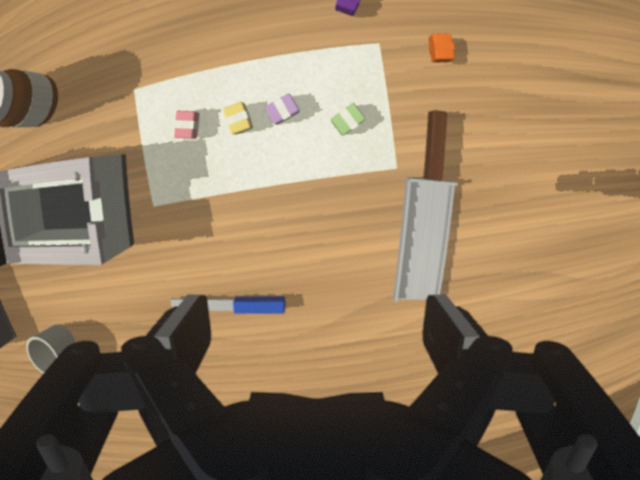

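The view shows the hopper open, the nougats at pink (186,124), yellow (237,118), lilac (283,108) and green (347,118). The lifter is flat at (240,304) and the tray at (425,240) with its handle up at (436,145). I refine the lilac nougat and the tray.

```bash
python3 - <<'E'
from h import *
np.set_printoptions(precision=4,suppress=True)
c=load('w5');t=load('t5')
print(nougats(c,((.6,.72),(-.3,0)))['lilac'])
h=cv2.cvtColor(c['image'],cv2.COLOR_RGB2HSV)
print('lilac hsv',h[104:112,274:294:4].reshape(-1,3)[:8].tolist())
m=cv2.inRange(h,(0,0,90),(180,45,255));m=cv2.morphologyEx(m,cv2.MORPH_OPEN,np.ones((3,3)))
b=[x for x in cv2.findContours(m,0,1)[0] if cv2.boundingRect(x)[0]>380 and cv2.contourArea(x)>3000][0]
a=cv2.approxPolyDP(b,6,True)[:,0];print(a.tolist());print(onz(c,a,.012)[:,:2])
k=np.zeros_like(m);k[100:182,420:455]=255
m2=cv2.inRange(h,(0,60,20),(20,255,95))&k;b2=max(cv2.findContours(m2,0,1)[0],key=cv2.contourArea)
r=cv2.minAreaRect(b2);print('handle',cv2.boxPoints(r).tolist());print(onz(c,cv2.boxPoints(r),.024)[:,:2],onz(c,[r[0]],.024))
ht=cv2.cvtColor(t['image'],cv2.COLOR_RGB2HSV);mt=cv2.inRange(ht,(0,60,20),(20,255,85));k=np.zeros_like(mt);k[215:260,440:465]=255
bt=max(cv2.findContours(mt&k,0,1)[0],key=cv2.contourArea);rt=cv2.minAreaRect(bt);print('top',rt,tri(c,r[0],t,rt[0]))
E
```

```text
(array([ 663.8, -188.5]), -69.6, array([28.1, 20.7]), 2)
lilac hsv [[164, 22, 216], [30, 16, 233], [28, 17, 231], [148, 47, 199], [146, 49, 197], [152, 31, 206], [30, 16, 234], [28, 19, 230]]
[[455, 182], [406, 178], [394, 300], [439, 296]]
[[ 0.5639 -0.3634]
 [ 0.5746 -0.3077]
 [ 0.4368 -0.2818]
 [ 0.4322 -0.3367]]
handle [[423.8587646484375, 177.83529663085938], [428.94110107421875, 111.76470947265625], [433.52935791015625, 112.11764526367188], [428.447021484375, 178.188232421875]]
[[ 0.5739 -0.3242]
 [ 0.6421 -0.338 ]
 [ 0.6414 -0.343 ]
 [ 0.573  -0.3292]] [[ 0.6076 -0.3333  0.024 ]]
top ((452.0, 237.0), (44.0, 24.0), 90.0) (array([ 0.609 , -0.3394,  0.0204]), np.float64(0.0101023619126036))
```

```bash
python3 - <<'E'
from h import *
print('to pick');plan((.6437,-.2531,.06,29))
print('to tray');plan((.553,-.3321,.08,-11),state=(.6437,-.2531,.08,29))
print('to view');plan((.56,-.2,.26,-11),state=(.553,-.3321,.1,-11))
E
```

```text
to pick
[95, 39, 206, np.float64(-36.8)]
to tray
[-118, 25, 0, np.float64(40.0)]
to view
[-18, -131, -160, np.float64(0.0)]
```

Call:
send_rows:
  moves: [95,39,206,-36.8,95,39,206,-36.8,95,39,206,-36.8,95,39,206,-36.8,95,39,206,-36.8]
  grip: 0.47

```text
clock: 26.6
tool_pos: [0.6431, -0.2512, 0.0555]
tool_rot: [[0.872, 0.489, -0.005], [0.489, -0.872, 0.003], [-0.003, -0.005, -1.0]]
contact_force: [-0.0, 0.5, -1.0]
opening: 0.0454
grip_force: 0.0
```

Call:
send_rows:
  moves: [0,0,0,0,0,0,15,0,0,0,30,0,0,0,41,0,0,0,41,0]

```text
clock: 27.1
tool_pos: [0.6423, -0.2536, 0.0179]
tool_rot: [[0.876, 0.483, -0.003], [0.483, -0.876, 0.001], [-0.002, -0.003, -1.0]]
contact_force: [-0.4, -0.4, -0.1]
opening: 0.0452
grip_force: 0.0
```

Call:
send_rows:
  moves: [0,0,0,0,0,0,0,0,0,0,0,0,0,0,0,0,0,0,0,0]
  grip: 1
  grip_force: 30

```text
clock: 27.6
tool_pos: [0.6443, -0.2551, 0.02]
tool_rot: [[0.876, 0.482, 0.001], [0.482, -0.876, -0.001], [0.001, 0.001, -1.0]]
contact_force: [-0.5, 0.1, 0.9]
opening: 0.029
grip_force: 32.0
```

Call:
send_rows:
  moves: [0,0,-15,0,0,0,-35,0,0,0,-61,0,0,0,-61,0,0,0,-61,0]

```text
clock: 28.1
tool_pos: [0.6447, -0.2551, 0.0818]
tool_rot: [[0.876, 0.482, 0.002], [0.482, -0.876, -0.001], [0.002, 0.002, -1.0]]
contact_force: [-0.4, -0.4, -0.4]
opening: 0.0289
grip_force: 31.8
```

Call:
send_rows:
  moves: [-117,23,0,40,-117,23,0,40,-117,23,0,40,-117,23,0,40,-117,23,0,40]

```text
clock: 28.6
tool_pos: [0.5503, -0.3313, 0.0783]
tool_rot: [[0.98, -0.2, -0.003], [-0.2, -0.98, 0.002], [-0.003, -0.002, -1.0]]
contact_force: [-0.0, -0.3, -0.6]
opening: 0.029
grip_force: 31.8
```

```bash
python3 - <<'E'
from h import *
o=ctrl.get_obs();print(o['tool_pos'],yaw())
# tray seen from here: edges of channel on both sides
c=cap('wrist');np.save('w6.npy',c,allow_pickle=True)
h=cv2.cvtColor(c['image'],cv2.COLOR_RGB2HSV);m=cv2.inRange(h,(0,60,15),(20,255,90));k=np.zeros_like(m);k[:230,200:440]=255
for b in sorted(cv2.findContours(m&k,0,1)[0],key=cv2.contourArea,reverse=True)[:3]:
    r=cv2.minAreaRect(b);print(cv2.contourArea(b),cv2.boundingRect(b),np.array(r[1]).round(),r[2],onz(c,cv2.boxPoints(r),.024)[:,:2].round(4).tolist())
E
```

```text
[ 0.55030783 -0.33126479  0.07826077] -11.56334546400936
47.5 (330, 93, 3, 137) [136.   2.] 89.53419494628906 [[0.6391, -0.3567], [0.6389, -0.3576], [0.5704, -0.3444], [0.5705, -0.3435]]
```

```bash
python3 - <<'E'
from h import *
c=load('w6');im=c['image']
for r in (110,150,190): print(r,[im[r,x].tolist() for x in range(262,362,6)])
E
```

```text
110 [[185, 148, 102], [189, 149, 103], [188, 148, 100], [185, 148, 100], [187, 149, 100], [191, 151, 102], [191, 151, 103], [111, 70, 47], [102, 66, 44], [104, 69, 46], [105, 67, 44], [109, 72, 47], [136, 107, 71], [139, 110, 75], [142, 112, 75], [139, 111, 75], [141, 112, 77]]
150 [[193, 153, 105], [191, 151, 105], [193, 154, 106], [199, 156, 108], [205, 163, 112], [208, 165, 111], [211, 166, 111], [108, 70, 46], [102, 68, 45], [102, 68, 45], [106, 68, 45], [110, 73, 48], [138, 108, 73], [150, 119, 80], [152, 121, 82], [152, 120, 80], [155, 121, 84]]
190 [[204, 162, 111], [205, 162, 111], [205, 162, 112], [205, 161, 112], [206, 164, 112], [208, 164, 112], [209, 165, 111], [107, 71, 48], [104, 69, 49], [104, 68, 46], [107, 68, 47], [111, 72, 50], [140, 109, 76], [144, 113, 77], [144, 114, 76], [144, 114, 78], [146, 115, 79]]
```

The handle is centred on the tool axis (cols 302–330 against principal 316), so the tray axis matches the tool yaw of -11.5°. I place the nougat here.

Call:
send_rows:
  moves: [0,0,20,0,0,0,40,0,0,0,50,0,0,0,54,0,0,0,54,0]

```text
clock: 29.15
tool_pos: [0.5519, -0.3307, 0.0252]
tool_rot: [[0.981, -0.193, -0.002], [-0.193, -0.981, 0.001], [-0.002, -0.001, -1.0]]
contact_force: [-0.2, -0.3, 0.2]
opening: 0.0289
grip_force: 31.8
```

Call:
send_rows:
  moves: [0,0,1,0,0,0,1,0,0,0,1,0,0,0,1,0,0,0,1,0]
  grip: 0.47

```text
clock: 29.65
tool_pos: [0.5527, -0.3315, 0.0257]
tool_rot: [[0.981, -0.194, 0.001], [-0.194, -0.981, -0.0], [0.001, 0.0, -1.0]]
contact_force: [0.3, 0.9, -0.5]
opening: 0.0453
grip_force: 0.0
```

Call:
send_rows:
  moves: [0,0,-20,0,0,0,-60,0,0,0,-80,0,0,0,-80,0,0,0,-80,0]

```text
clock: 30.15
tool_pos: [0.5526, -0.3314, 0.1057]
tool_rot: [[0.981, -0.194, 0.001], [-0.194, -0.981, -0.001], [0.001, 0.0, -1.0]]
contact_force: [0.2, 0.4, -0.9]
opening: 0.045
grip_force: 0.0
```

Call:
send_rows:
  moves: [-18,-131,-155,0,-18,-131,-155,0,-18,-131,-155,0,-18,-131,-155,0,-18,-131,-155,0]

```text
clock: 30.65
tool_pos: [0.5627, -0.1969, 0.265]
tool_rot: [[0.982, -0.19, 0.007], [-0.19, -0.982, -0.002], [0.007, 0.0, -1.0]]
contact_force: [0.0, 0.4, 0.7]
opening: 0.0453
grip_force: 0.0
```

```bash
python3 - <<'E'
from h import *
c=cap('wrist');np.save('w7.npy',c,allow_pickle=True);o=ctrl.get_obs();print(o['tool_pos'],yaw())
N=nougats(c,((.4,.72),(-.5,0)))
for k,v in N.items(): print(k,v)
print('pick');x,y=N['yellow'][0]/1e3;a=N['yellow'][1]+90;plan((x,y,.06,a))
print('tray');plan((.523,-.3255,.085,169),state=(x,y,.08,a))
E
```

```text
[ 0.56166083 -0.19774647  0.26273134] -10.989486845631564
pink (array([667.3, -85.4]), -15.1, array([28.6, 23.9]), 2)
yellow (array([ 662.6, -141.9]), 10.2, array([30.2, 22.6]), 2)
lilac (array([ 664. , -188.4]), -69.4, array([28. , 20.2]), 2)
green (array([ 554.4, -330.1]), 80.1, array([35.5, 22.6]), 2)
pick
[29, -25, 68, np.float64(-37.1)]
[39, -2, 67, np.float64(-37.0)]
[31, 22, 68, np.float64(-37.1)]
tray
[-78, -85, -3, np.float64(-34.4)]
[-16, -114, -2, np.float64(-34.4)]
```

Green is on the tray at (554,-330), lying across. Next is yellow.

Call:
send_rows:
  moves: [29,-25,68,-37,29,-25,68,-37,29,-25,68,-37,29,-25,68,-37,29,-25,68,-37]

```text
clock: 31.2
tool_pos: [0.5912, -0.1803, 0.1874]
tool_rot: [[0.899, 0.438, -0.007], [0.439, -0.899, 0.003], [-0.005, -0.005, -1.0]]
contact_force: [0.0, 0.3, -0.3]
opening: 0.045
grip_force: 0.0
```

Call:
send_rows:
  moves: [39,-2,67,-37,39,-2,67,-37,39,-2,67,-37,39,-2,67,-37,39,-2,67,-37]

```text
clock: 31.7
tool_pos: [0.625, -0.1616, 0.1204]
tool_rot: [[0.454, 0.891, -0.007], [0.891, -0.454, 0.002], [-0.001, -0.007, -1.0]]
contact_force: [0.5, -0.2, 0.3]
opening: 0.0454
grip_force: 0.0
```

Call:
send_rows:
  moves: [31,22,68,-37,31,22,68,-37,31,22,68,-37,31,22,68,-37,31,22,68,-37]

```text
clock: 32.2
tool_pos: [0.6583, -0.1441, 0.0523]
tool_rot: [[-0.174, 0.985, -0.007], [0.985, 0.174, 0.002], [0.003, -0.007, -1.0]]
contact_force: [-0.3, -0.2, 0.3]
opening: 0.0452
grip_force: 0.0
```

Call:
send_rows:
  moves: [0,0,0,0,0,0,15,0,0,0,30,0,0,0,41,0,0,0,41,0]

```text
clock: 32.7
tool_pos: [0.6585, -0.1432, 0.0123]
tool_rot: [[-0.171, 0.985, -0.006], [0.985, 0.171, 0.002], [0.003, -0.006, -1.0]]
contact_force: [-0.9, 0.1, -0.4]
opening: 0.0455
grip_force: 0.0
```

Call:
send_rows:
  moves: [0,0,0,0,0,0,0,0,0,0,0,0,0,0,0,0,0,0,0,0]
  grip: 1
  grip_force: 30

```text
clock: 33.2
tool_pos: [0.6618, -0.1441, 0.0169]
tool_rot: [[-0.171, 0.985, 0.001], [0.985, 0.171, -0.0], [-0.0, 0.001, -1.0]]
contact_force: [-0.1, 0.2, -0.4]
opening: 0.029
grip_force: 34.5
```

Call:
send_rows:
  moves: [0,0,-15,0,0,0,-35,0,0,0,-63,0,0,0,-63,0,0,0,-63,0]

```text
clock: 33.7
tool_pos: [0.6626, -0.1444, 0.0814]
tool_rot: [[-0.171, 0.985, 0.003], [0.985, 0.171, -0.001], [-0.002, 0.003, -1.0]]
contact_force: [0.0, -0.3, 0.2]
opening: 0.0289
grip_force: 34.5
```

```bash
python3 - <<'E'
from h import *
o=ctrl.get_obs();print(o['tool_pos'],yaw(),o['opening'])
plan((.523,-.3255,.085,168.7))
E
```

```text
[ 0.66261828 -0.14440535  0.08137924] 99.83983148900914 0.028938336098138714
[-77, -84, -2, np.float64(-34.4)]
[-16, -114, -2, np.float64(-34.5)]
```

Call:
send_rows:
  moves: [-77,-84,-2,-34.4,-77,-84,-2,-34.4,-77,-84,-2,-34.4,-77,-84,-2,-34.4,-77,-84,-2,-34.4]

```text
clock: 34.2
tool_pos: [0.5901, -0.2344, 0.0797]
tool_rot: [[-0.696, 0.718, -0.003], [0.718, 0.696, 0.002], [0.003, -0.001, -1.0]]
contact_force: [-0.7, -0.0, -1.1]
opening: 0.0292
grip_force: 34.5
```

Call:
send_rows:
  moves: [-16,-114,-2,-34.4,-16,-114,-2,-34.4,-16,-114,-2,-34.4,-16,-114,-2,-34.4,-16,-114,-2,-34.4]

```text
clock: 34.7
tool_pos: [0.5206, -0.3251, 0.0824]
tool_rot: [[-0.98, 0.2, -0.001], [0.2, 0.98, 0.001], [0.001, 0.001, -1.0]]
contact_force: [-0.5, 0.2, 0.1]
opening: 0.029
grip_force: 34.5
```

Call:
send_rows:
  moves: [0,0,0,0,0,0,0,0,0,0,20,0,0,0,40,0,0,0,40,0]

```text
clock: 35.2
tool_pos: [0.5194, -0.3227, 0.04]
tool_rot: [[-0.98, 0.198, -0.005], [0.198, 0.98, 0.004], [0.006, 0.003, -1.0]]
contact_force: [0.0, 0.5, -0.7]
opening: 0.0295
grip_force: 34.5
```

Call:
send_rows:
  moves: [0,0,8,0,0,0,15,0,0,0,20,0,0,0,20,0,0,0,20,0]

```text
clock: 35.7
tool_pos: [0.5214, -0.3254, 0.0235]
tool_rot: [[-0.98, 0.197, 0.0], [0.197, 0.98, -0.0], [-0.0, -0.0, -1.0]]
contact_force: [-0.3, 0.6, 1.6]
opening: 0.0291
grip_force: 34.5
```

Call:
send_rows:
  moves: [0,0,0,0,0,0,0,0,0,0,0,0,0,0,0,0,0,0,0,0]
  grip: 0.47

```text
clock: 36.2
tool_pos: [0.5214, -0.3253, 0.0234]
tool_rot: [[-0.98, 0.197, 0.0], [0.197, 0.98, -0.0], [-0.0, -0.0, -1.0]]
contact_force: [0.2, -0.0, 0.8]
opening: 0.0454
grip_force: 0.0
```

Call:
send_rows:
  moves: [0,0,-20,0,0,0,-60,0,0,0,-80,0,0,0,-80,0,0,0,-80,0]

```text
clock: 36.7
tool_pos: [0.5214, -0.3253, 0.1035]
tool_rot: [[-0.98, 0.197, 0.001], [0.197, 0.98, -0.0], [-0.001, -0.0, -1.0]]
contact_force: [0.3, -0.5, 0.2]
opening: 0.0452
grip_force: 0.0
```

```bash
python3 - <<'E'
from h import *
o=ctrl.get_obs();print(o['tool_pos'],yaw())
plan((.62,-.2,.26,94))
E
```

```text
[ 0.52143149 -0.32532274  0.10353088] 168.6395275559964
[-36, 71, -78, np.float64(37.3)]
[15, 78, -78, np.float64(37.3)]
```

Call:
send_rows:
  moves: [-36,71,-78,37,-36,71,-78,37,-36,71,-78,37,-36,71,-78,37,-36,71,-78,37]

```text
clock: 37.2
tool_pos: [0.5701, -0.2615, 0.1794]
tool_rot: [[-0.663, 0.749, -0.003], [0.749, 0.663, 0.002], [0.003, -0.001, -1.0]]
contact_force: [-0.3, -0.5, -0.1]
opening: 0.045
grip_force: 0.0
```

Call:
send_rows:
  moves: [15,78,-78,37,15,78,-78,37,15,78,-78,37,15,78,-78,37,15,78,-78,37]

```text
clock: 37.7
tool_pos: [0.6185, -0.1987, 0.2572]
tool_rot: [[-0.078, 0.997, -0.003], [0.997, 0.078, 0.001], [0.001, -0.003, -1.0]]
contact_force: [0.1, 0.3, -0.3]
opening: 0.0451
grip_force: 0.0
```

```bash
python3 - <<'E'
from h import *
c=cap('wrist');np.save('w8.npy',c,allow_pickle=True);o=ctrl.get_obs();print(o['tool_pos'],yaw())
N=nougats(c,((.4,.72),(-.5,.1)))
for k,v in N.items(): print(k,v)
t=cap('top');print('top',nougats(t,((.4,.72),(-.5,.1))))
print('pick');x,y=N['pink'][0]/1e3;a=N['pink'][1]+90;plan((x,y,.06,a))
print('tray');plan((.492,-.3195,.085,168.7),state=(x,y,.08,a))
E
```

```text
[ 0.61814997 -0.19884914  0.25667457] 94.48920513187083
pink (array([667.1, -83.8]), -15.1, array([29.3, 22.2]), 2)
yellow (array([ 512.5, -319.2]), 59.5, array([41. , 12.1]), 2)
lilac (array([ 663.6, -187.1]), -69.0, array([29.6, 20.1]), 2)
top {'pink': (array([656.5, -80.2]), 88.5, array([17.8, 10.4]), 1), 'yellow': (array([ 518.1, -326.9]), 80.9, array([29.9, 21.2]), 2), 'green': (array([ 551.8, -342.1]), -14.3, array([22.3, 10.8]), 1)}
pick
[111, 58, 197, np.float64(19.8)]
tray
[-91, -36, -2, np.float64(-31.3)]
[-59, -78, -2, np.float64(-31.2)]
[-11, -97, -1, np.float64(-31.3)]
```

Yellow is on the tray at (518,-327). Next is pink.

Call:
send_rows:
  moves: [111,58,197,19.8,111,58,197,19.8,111,58,197,19.8,111,58,197,19.8,111,58,197,19.8]

```text
clock: 38.3
tool_pos: [0.6646, -0.082, 0.0564]
tool_rot: [[0.26, 0.966, -0.008], [0.966, -0.26, 0.002], [0.0, -0.008, -1.0]]
contact_force: [0.1, 0.2, -0.8]
opening: 0.045
grip_force: 0.0
```

Call:
send_rows:
  moves: [0,0,0,0,0,0,15,0,0,0,30,0,0,0,41,0,0,0,41,0]

```text
clock: 38.8
tool_pos: [0.6662, -0.085, 0.0195]
tool_rot: [[0.263, 0.965, -0.003], [0.965, -0.263, 0.001], [-0.0, -0.003, -1.0]]
contact_force: [-0.1, 0.6, -0.5]
opening: 0.0453
grip_force: 0.0
```

Call:
send_rows:
  moves: [0,0,0,0,0,0,0,0,0,0,0,0,0,0,0,0,0,0,0,0]
  grip: 1
  grip_force: 30

```text
clock: 39.3
tool_pos: [0.6681, -0.0844, 0.0219]
tool_rot: [[0.261, 0.965, 0.001], [0.965, -0.261, -0.0], [-0.0, 0.001, -1.0]]
contact_force: [0.3, -0.3, 0.4]
opening: 0.029
grip_force: 31.2
```

Call:
send_rows:
  moves: [0,0,-15,0,0,0,-35,0,0,0,-63,0,0,0,-63,0,0,0,-63,0]

```text
clock: 39.8
tool_pos: [0.6689, -0.0846, 0.0863]
tool_rot: [[0.261, 0.965, 0.003], [0.965, -0.261, -0.001], [0.0, 0.003, -1.0]]
contact_force: [0.4, 0.6, -0.9]
opening: 0.0286
grip_force: 31.1
```

```bash
python3 - <<'E'
from h import *
o=ctrl.get_obs();print(o['tool_pos'],yaw(),o['opening'])
plan((.491,-.3195,.085,168.7))
E
```

```text
[ 0.66889541 -0.08457624  0.08625934] 74.84549499545645 0.028642385145141294
[-91, -37, 0, np.float64(-31.3)]
[-59, -79, 1, np.float64(-31.3)]
[-9, -97, 0, np.float64(-31.3)]
```

Call:
send_rows:
  moves: [-91,-37,0,-31.3,-91,-37,0,-31.3,-91,-37,0,-31.3,-91,-37,0,-31.3,-91,-37,0,-31.3]

```text
clock: 40.3
tool_pos: [0.6067, -0.1625, 0.0827]
tool_rot: [[-0.277, 0.961, -0.003], [0.961, 0.277, 0.001], [0.002, -0.002, -1.0]]
contact_force: [-0.2, -0.3, -1.4]
opening: 0.029
grip_force: 31.1
```

Call:
send_rows:
  moves: [-59,-79,1,-31.3,-59,-79,1,-31.3,-59,-79,1,-31.3,-59,-79,1,-31.3,-59,-79,1,-31.3]

```text
clock: 40.8
tool_pos: [0.548, -0.241, 0.0824]
tool_rot: [[-0.735, 0.678, -0.001], [0.678, 0.735, 0.001], [0.002, -0.0, -1.0]]
contact_force: [0.1, 0.9, -0.2]
opening: 0.0288
grip_force: 31.0
```

Call:
send_rows:
  moves: [-9,-97,0,-31.3,-9,-97,0,-31.3,-9,-97,0,-31.3,-9,-97,0,-31.3,-9,-97,0,-31.3]

```text
clock: 41.3
tool_pos: [0.4895, -0.3184, 0.0828]
tool_rot: [[-0.98, 0.199, -0.001], [0.199, 0.98, 0.001], [0.001, 0.001, -1.0]]
contact_force: [0.0, 0.7, -0.3]
opening: 0.0282
grip_force: 31.1
```

Call:
send_rows:
  moves: [0,0,0,0,0,0,0,0,0,0,20,0,0,0,40,0,0,0,40,0]

```text
clock: 41.8
tool_pos: [0.4878, -0.3163, 0.0403]
tool_rot: [[-0.981, 0.196, -0.005], [0.196, 0.981, 0.004], [0.006, 0.003, -1.0]]
contact_force: [-0.5, 0.9, -0.1]
opening: 0.0287
grip_force: 31.0
```

Call:
send_rows:
  moves: [0,0,8,0,0,0,14,0,0,0,16,0,0,0,16,0,0,0,16,0]

```text
clock: 42.3
tool_pos: [0.4901, -0.319, 0.0278]
tool_rot: [[-0.981, 0.195, 0.001], [0.195, 0.981, -0.001], [-0.001, -0.0, -1.0]]
contact_force: [-0.2, -0.9, -0.6]
opening: 0.0284
grip_force: 31.0
```

Call:
send_rows:
  moves: [0,0,0,0,0,0,0,0,0,0,0,0,0,0,0,0,0,0,0,0]
  grip: 0.47

```text
clock: 42.8
tool_pos: [0.4898, -0.3187, 0.0273]
tool_rot: [[-0.981, 0.195, 0.0], [0.195, 0.981, -0.0], [-0.0, -0.0, -1.0]]
contact_force: [0.2, 0.5, 0.5]
opening: 0.0451
grip_force: 0.0
```

Call:
send_rows:
  moves: [0,0,-20,0,0,0,-60,0,0,0,-80,0,0,0,-80,0,0,0,-80,0]

```text
clock: 43.3
tool_pos: [0.4899, -0.3187, 0.1075]
tool_rot: [[-0.981, 0.195, 0.001], [0.195, 0.981, -0.0], [-0.001, -0.0, -1.0]]
contact_force: [0.7, 0.6, 0.1]
opening: 0.045
grip_force: 0.0
```

```bash
python3 - <<'E'
from h import *
o=ctrl.get_obs();print(o['tool_pos'],yaw())
plan((.57,-.17,.26,64))
E
```

```text
[ 0.48986389 -0.31874676  0.10747548] 168.73880194078276
[-17, 54, -51, np.float64(34.9)]
[17, 53, -51, np.float64(34.9)]
[45, 34, -51, np.float64(34.9)]
```

Call:
send_rows:
  moves: [-17,54,-51,35,-17,54,-51,35,-17,54,-51,35,-17,54,-51,35,-17,54,-51,35]

```text
clock: 43.8
tool_pos: [0.5159, -0.268, 0.1561]
tool_rot: [[-0.691, 0.722, -0.003], [0.722, 0.691, 0.002], [0.004, -0.001, -1.0]]
contact_force: [0.5, 1.2, -0.5]
opening: 0.0451
grip_force: 0.0
```

Call:
send_rows:
  moves: [17,53,-51,35,17,53,-51,35,17,53,-51,35,17,53,-51,35,17,53,-51,35]

```text
clock: 44.3
tool_pos: [0.5428, -0.2196, 0.2077]
tool_rot: [[-0.154, 0.988, -0.002], [0.988, 0.154, 0.001], [0.002, -0.002, -1.0]]
contact_force: [-0.1, -0.4, -0.1]
opening: 0.0451
grip_force: 0.0
```

Call:
send_rows:
  moves: [45,34,-51,35,45,34,-51,35,45,34,-51,35,45,34,-51,35,45,34,-51,35]

```text
clock: 44.8
tool_pos: [0.5698, -0.1703, 0.259]
tool_rot: [[0.439, 0.898, -0.002], [0.898, -0.439, 0.001], [-0.0, -0.002, -1.0]]
contact_force: [-0.3, 0.3, -0.1]
opening: 0.0456
grip_force: 0.0
```

```bash
python3 - <<'E'
from h import *
c=cap('wrist');np.save('w9.npy',c,allow_pickle=True);o=ctrl.get_obs();print(o['tool_pos'],yaw())
N=nougats(c,((.4,.72),(-.5,.1)))
for k,v in N.items(): print(k,v)
t=cap('top');print('top',nougats(t,((.4,.72),(-.5,.1))))
print('pick');x,y=N['lilac'][0]/1e3;a=N['lilac'][1]+90;plan((x,y,.06,a))
print('tray');plan((.460,-.313,.085,-11.3),state=(x,y,.08,a))
E
```

```text
[ 0.56970833 -0.1703925   0.25896182] 64.01944258891858
pink (array([ 489.2, -315.9]), 75.9, array([40.5, 23.6]), 2)
yellow (array([ 519.6, -322.2]), 78.7, array([40.5, 22.6]), 2)
lilac (array([ 663.4, -186.5]), -69.0, array([30.7, 19.8]), 2)
green (array([ 553.7, -328.6]), 77.7, array([40.5, 21.2]), 2)
top {'pink': (array([ 488.1, -317.8]), 81.9, array([35.1, 20.9]), 2), 'yellow': (array([ 518.3, -324.5]), 76.4, array([34.4, 23.5]), 2), 'green': (array([ 553. , -334.9]), 79.5, array([26.4, 21.5]), 2)}
pick
[13, 46, 100, np.float64(21.5)]
[29, 37, 99, np.float64(21.5)]
tray
[-235, 45, -5, np.float64(32.3)]
```

Three nougats lie in a row on the tray (x 554, 519, 489). Now lilac.

Call:
send_rows:
  moves: [13,46,100,21.5,13,46,100,21.5,13,46,100,21.5,13,46,100,21.5,13,46,100,21.5]

```text
clock: 45.4
tool_pos: [0.6172, -0.1795, 0.1601]
tool_rot: [[0.738, 0.675, -0.001], [0.675, -0.738, 0.0], [-0.0, -0.001, -1.0]]
contact_force: [0.3, -0.4, 0.7]
opening: 0.0455
grip_force: 0.0
```

Call:
send_rows:
  moves: [29,37,99,21.5,29,37,99,21.5,29,37,99,21.5,29,37,99,21.5,29,37,99,21.5]

```text
clock: 45.9
tool_pos: [0.665, -0.1878, 0.0639]
tool_rot: [[0.934, 0.357, 0.004], [0.357, -0.934, -0.001], [0.003, 0.003, -1.0]]
contact_force: [0.3, -0.2, 0.8]
opening: 0.0451
grip_force: 0.0
```

Call:
send_rows:
  moves: [0,0,0,0,0,0,15,0,0,0,30,0,0,0,40,0,0,0,40,0]

```text
clock: 46.4
tool_pos: [0.661, -0.1861, 0.0178]
tool_rot: [[0.935, 0.354, -0.006], [0.354, -0.935, 0.002], [-0.005, -0.004, -1.0]]
contact_force: [0.1, -0.4, -0.2]
opening: 0.0451
grip_force: 0.0
```

Call:
send_rows:
  moves: [0,0,0,0,0,0,0,0,0,0,0,0,0,0,0,0,0,0,0,0]
  grip: 1
  grip_force: 30

```text
clock: 46.9
tool_pos: [0.6639, -0.1872, 0.0217]
tool_rot: [[0.935, 0.354, 0.001], [0.354, -0.935, -0.0], [0.001, 0.0, -1.0]]
contact_force: [0.1, -0.1, -0.9]
opening: 0.0289
grip_force: 32.7
```

Call:
send_rows:
  moves: [0,0,-15,0,0,0,-35,0,0,0,-63,0,0,0,-63,0,0,0,-63,0]

```text
clock: 47.4
tool_pos: [0.6648, -0.1875, 0.0865]
tool_rot: [[0.935, 0.354, 0.003], [0.354, -0.935, -0.001], [0.003, 0.002, -1.0]]
contact_force: [-0.5, 0.4, -0.4]
opening: 0.0287
grip_force: 32.7
```

```bash
python3 - <<'E'
from h import *
o=ctrl.get_obs();print(o['tool_pos'],yaw(),o['opening'])
plan((.460,-.313,.085,-11.3))
E
```

```text
[ 0.66484579 -0.18751639  0.08646678] 20.73874647218804 0.028707302573260908
[-118, 22, 1, np.float64(16.0)]
[-107, 54, 0, np.float64(16.0)]
```

Call:
send_rows:
  moves: [-118,22,1,16,-118,22,1,16,-118,22,1,16,-118,22,1,16,-118,22,1,16]

```text
clock: 47.9
tool_pos: [0.561, -0.2493, 0.0827]
tool_rot: [[0.997, 0.082, -0.0], [0.082, -0.997, 0.001], [0.0, -0.001, -1.0]]
contact_force: [0.2, 0.1, -0.3]
opening: 0.0289
grip_force: 32.7
```

Call:
send_rows:
  moves: [-107,54,0,16,-107,54,0,16,-107,54,0,16,-107,54,0,16,-107,54,0,16]

```text
clock: 48.4
tool_pos: [0.4604, -0.3119, 0.0836]
tool_rot: [[0.981, -0.195, 0.002], [-0.195, -0.981, -0.0], [0.002, -0.0, -1.0]]
contact_force: [0.3, -0.1, 0.2]
opening: 0.0289
grip_force: 32.7
```

Call:
send_rows:
  moves: [0,0,0,0,0,0,0,0,0,0,20,0,0,0,40,0,0,0,40,0]

```text
clock: 48.9
tool_pos: [0.459, -0.3111, 0.0419]
tool_rot: [[0.981, -0.194, -0.002], [-0.194, -0.981, 0.001], [-0.002, -0.001, -1.0]]
contact_force: [0.8, -0.0, 0.3]
opening: 0.0289
grip_force: 33.8
```

Call:
send_rows:
  moves: [0,0,8,0,0,0,14,0,0,0,16,0,0,0,16,0,0,0,16,0]

```text
clock: 49.4
tool_pos: [0.459, -0.3121, 0.0274]
tool_rot: [[0.981, -0.195, 0.0], [-0.195, -0.981, -0.0], [0.0, 0.0, -1.0]]
contact_force: [0.6, -0.1, 0.5]
opening: 0.0292
grip_force: 33.8
```

Call:
send_rows:
  moves: [0,0,0,0,0,0,0,0,0,0,0,0,0,0,0,0,0,0,0,0]
  grip: 0.47

```text
clock: 49.9
tool_pos: [0.4589, -0.3121, 0.0274]
tool_rot: [[0.981, -0.195, 0.0], [-0.195, -0.981, -0.0], [0.0, 0.0, -1.0]]
contact_force: [0.1, 0.3, 0.4]
opening: 0.0454
grip_force: 0.0
```

Call:
send_rows:
  moves: [0,0,-20,0,0,0,-60,0,0,0,-110,0,0,0,-160,0,0,0,-200,0]

```text
clock: 50.4
tool_pos: [0.4594, -0.3125, 0.2307]
tool_rot: [[0.981, -0.195, 0.002], [-0.195, -0.981, -0.002], [0.003, 0.002, -1.0]]
contact_force: [0.3, -0.8, -0.1]
opening: 0.045
grip_force: 0.0
```

```bash
python3 - <<'E'
from h import *
c=cap('wrist');np.save('w10.npy',c,allow_pickle=True);o=ctrl.get_obs();print(o['tool_pos'],yaw())
N=nougats(c,((.4,.72),(-.5,.1)),.023)
for k,v in N.items(): print(k,v)
t=cap('top');print('top',nougats(t,((.4,.72),(-.5,.1)),.023))
plan((.60,-.335,.2,79),(.6,-.335,.2,168.7))
E
```

```text
[ 0.46270531 -0.31525362  0.23862637] -11.24531711469658
pink (array([ 483.7, -318.7]), 75.0, array([30.4, 22. ]), 2)
yellow (array([ 505.3, -326.7]), 74.3, array([30.2, 22. ]), 2)
lilac (array([ 460.4, -312.8]), 78.6, array([29.1, 21. ]), 2)
green (array([ 553.3, -331.9]), 78.6, array([29. , 22.3]), 2)
top {'pink': (array([ 484.5, -306.8]), -16.8, array([21.5, 13.2]), 1), 'yellow': (array([ 508.2, -313. ]), -14.2, array([19. ,  8.3]), 1), 'green': (array([ 553.1, -330. ]), 75.7, array([33.9, 24.2]), 2)}
[46, -2, 12, np.float64(-30.1)]
[41, 21, 12, np.float64(-30.1)]
[26, 39, 12, np.float64(-30.1)]
[0, 0, 0, np.float64(-29.9)]
[0, 0, 0, np.float64(-29.9)]
[0, 0, 0, np.float64(-29.9)]
```

All four are on the tray (yellow was nudged a bit but is still inside). I measure the handle from here and turn the gripper for the tray grasp.

```bash
cat >> h.py <<'E'
def handle(c,roi,z=.024):
    im=c['image'].astype(int);m=((im[...,0]>85)&(im[...,0]<122)&(im[...,0]-im[...,2]>45)&(im[...,1]<80)).astype(np.uint8)*255
    k=np.zeros_like(m);k[roi[1]:roi[3],roi[0]:roi[2]]=255
    b=max(cv2.findContours(m&k,0,1)[0],key=cv2.contourArea);r=cv2.minAreaRect(b)
    P=onz(c,cv2.boxPoints(r),z)[:,:2];print(cv2.boundingRect(b),cv2.contourArea(b),P.round(4).tolist(),P.mean(0).round(4));return r
E
python3 - <<'E'
from h import *
c=load('w10');r=handle(c,(230,0,420,230))
t=load('t5');tb=handle(t,(435,215,470,262))
print(tri(c,r[0],t,tb[0]))
E
```

```text
(310, 20, 17, 74) 1052.5 [[0.6424, -0.3441], [0.6395, -0.3585], [0.5697, -0.3444], [0.5725, -0.3302]] [ 0.606  -0.3443]
(467, 260, 1, 2) 0.0 [[0.5484, -0.3779], [0.5484, -0.3779], [0.5509, -0.378], [0.5509, -0.378]] [ 0.5497 -0.378 ]
(array([ 0.53199803, -0.32321652,  0.26687039]), np.float64(0.032842277177781425))
```

Call:
send_rows:
  moves: [46,-2,12,-30,46,-2,12,-30,46,-2,12,-30,46,-2,12,-30,46,-2,12,-30]
  grip: 0.4

```text
clock: 51.0
tool_pos: [0.5041, -0.3187, 0.214]
tool_rot: [[0.947, 0.321, -0.001], [0.321, -0.947, 0.001], [-0.001, -0.002, -1.0]]
contact_force: [-0.6, -0.3, 0.0]
opening: 0.0511
grip_force: 0.0
```

Call:
send_rows:
  moves: [41,21,12,-30,41,21,12,-30,41,21,12,-30,41,21,12,-30,41,21,12,-30]

```text
clock: 51.5
tool_pos: [0.5497, -0.3256, 0.2025]
tool_rot: [[0.661, 0.751, -0.001], [0.751, -0.661, 0.001], [-0.0, -0.001, -1.0]]
contact_force: [-0.4, -0.5, 0.8]
opening: 0.0514
grip_force: 0.0
```

Call:
send_rows:
  moves: [26,39,12,-30,26,39,12,-30,26,39,12,-30,26,39,12,-30,26,39,12,-30]

```text
clock: 52.0
tool_pos: [0.5963, -0.3319, 0.1908]
tool_rot: [[0.198, 0.98, -0.001], [0.98, -0.198, 0.0], [0.0, -0.001, -1.0]]
contact_force: [-0.5, 0.1, 0.1]
opening: 0.0513
grip_force: 0.0
```

Call:
send_rows:
  moves: [0,0,0,-41,0,0,0,-41,0,0,0,-41,0,0,0,-41,0,0,0,-41]

```text
clock: 52.5
tool_pos: [0.5962, -0.332, 0.1914]
tool_rot: [[-0.497, 0.868, 0.0], [0.868, 0.497, -0.0], [-0.0, 0.0, -1.0]]
contact_force: [1.0, 0.1, -0.3]
opening: 0.051
grip_force: 0.0
```

Call:
send_rows:
  moves: [0,0,0,-41,0,0,0,-41,0,0,0,-41,0,0,0,-41,0,0,0,-41]

```text
clock: 53.0
tool_pos: [0.5962, -0.332, 0.1914]
tool_rot: [[-0.944, 0.329, 0.0], [0.329, 0.944, -0.0], [-0.0, -0.0, -1.0]]
contact_force: [-0.2, -0.8, 0.2]
opening: 0.051
grip_force: 0.0
```

```bash
python3 - <<'E'
from h import *
c=cap('wrist');np.save('w11.npy',c,allow_pickle=True);o=ctrl.get_obs();print(o['tool_pos'],yaw())
print(nougats(c,((.4,.72),(-.5,.1)),.023))
try: handle(c,(230,150,420,400))
except Exception as e: print(e)
E
```

```text
[ 0.59622503 -0.33202692  0.19141724] 160.95553597808646
{'pink': (array([ 484.4, -318.5]), 75.4, array([30.3, 23.6]), 2), 'yellow': (array([ 505.3, -326.4]), 75.1, array([30.1, 22. ]), 2), 'lilac': (array([ 461. , -312.7]), 78.3, array([29.2, 21.3]), 2), 'green': (array([ 553.3, -331.6]), 78.1, array([30.1, 22.1]), 2)}
(293, 195, 29, 84) 1360.0 [[0.5691, -0.344], [0.572, -0.3292], [0.6423, -0.3433], [0.6394, -0.359]] [ 0.6057 -0.3439]
```

```bash
python3 -c "
from h import *
plan((.6185,-.3463,.06,168.3))"
```

```text
[-26, -6, 131, np.float64(-7.3)]
```

Call:
send_rows:
  moves: [-26,-6,131,-7.3,-26,-6,131,-7.3,-26,-6,131,-7.3,-26,-6,131,-7.3,-26,-6,131,-7.3]

```text
clock: 53.55
tool_pos: [0.6185, -0.3459, 0.0597]
tool_rot: [[-0.978, 0.21, -0.002], [0.21, 0.978, 0.001], [0.002, 0.001, -1.0]]
contact_force: [0.1, -0.5, 0.8]
opening: 0.0515
grip_force: 0.0
```

Call:
send_rows:
  moves: [0,0,0,0,0,0,20,0,0,0,40,0,0,0,48,0,0,0,48,0]

```text
clock: 54.05
tool_pos: [0.6167, -0.3446, 0.0088]
tool_rot: [[-0.978, 0.207, -0.005], [0.207, 0.978, 0.004], [0.006, 0.002, -1.0]]
contact_force: [-0.1, -0.7, -0.5]
opening: 0.0511
grip_force: 0.0
```

Call:
send_rows:
  moves: [0,0,0,0,0,0,0,0,0,0,0,0,0,0,0,0,0,0,0,0]
  grip: 1
  grip_force: 20

```text
clock: 54.55
tool_pos: [0.6197, -0.3468, 0.0133]
tool_rot: [[-0.978, 0.207, 0.002], [0.207, 0.978, -0.001], [-0.002, -0.001, -1.0]]
contact_force: [0.1, -0.9, 1.6]
opening: 0.0155
grip_force: 23.9
```

Call:
send_rows:
  moves: [0,0,-7,0,0,0,-14,0,1,0,-21,0,2,0,-28,0,3,0,-34,0]

```text
clock: 55.05
tool_pos: [0.6161, -0.3457, 0.0471]
tool_rot: [[-0.978, 0.207, 0.0], [0.207, 0.978, -0.0], [-0.0, -0.0, -1.0]]
contact_force: [-0.1, -0.2, -2.9]
opening: 0.0157
grip_force: 23.3
```

```bash
python3 - <<'E'
from h import *
o=ctrl.get_obs();print(o['tool_pos'],o['contact_force'],o['ft_torque'])
c=cap('wrist');np.save('w12.npy',c,allow_pickle=True);save(c,'w12.png')
im=c['image'];h=cv2.cvtColor(im,cv2.COLOR_RGB2HSV);m=cv2.inRange(h,(0,0,110),(180,40,255));k=np.zeros_like(m);k[:330,230:400]=255
b=max(cv2.findContours(m&k,0,1)[0],key=cv2.contourArea);print(cv2.boundingRect(b))
for n in('pink','yellow','lilac','green'):
    print(n,[np.round(cv2.minAreaRect(x)[0]).tolist() for x in blobs(c,n)][:3])
    print(n,[np.round(cv2.minAreaRect(x)[0]).tolist() for x in blobs(load('w11'),n)][:3])
E
```

```text
[ 0.61611787 -0.34566061  0.04713846] [-0.06738383 -0.23986134 -2.9171364 ] [-0.03315965 -0.24937802 -0.00386189]
(242, 0, 149, 184)
pink []
pink [[299.0, 88.0], [275.0, 90.0]]
yellow [[333.0, 25.0], [281.0, 24.0]]
yellow [[298.0, 115.0], [274.0, 118.0]]
lilac []
lilac [[296.0, 59.0], [272.0, 63.0]]
green [[346.0, 137.0], [293.0, 136.0]]
green [[312.0, 172.0], [288.0, 175.0]]
```

Call:
send_rows:
  moves: [-1,0,9,0,-2,0,18,0,-3,0,27,0,-3,0,34,0,-3,0,34,0]

```text
clock: 55.6
tool_pos: [0.6195, -0.3463, 0.0119]
tool_rot: [[-0.978, 0.207, 0.0], [0.207, 0.978, 0.0], [-0.0, 0.0, -1.0]]
contact_force: [2.0, 1.3, 0.3]
opening: 0.0155
grip_force: 23.9
```

Call:
send_rows:
  moves: [0,0,0,0,0,0,0,0,0,0,0,0,0,0,0,0,0,0,0,0]
  grip: 0.815

```text
clock: 56.1
tool_pos: [0.6192, -0.3463, 0.0125]
tool_rot: [[-0.978, 0.207, 0.0], [0.207, 0.978, -0.0], [-0.0, -0.0, -1.0]]
contact_force: [1.4, 0.8, 0.6]
opening: 0.016
grip_force: 7.6
```

Call:
send_rows:
  moves: [0,0,-3,0,0,0,-6,0,0,0,-9,0,0,0,-12,0,1,0,-16,0]

```text
clock: 56.6
tool_pos: [0.6175, -0.3458, 0.028]
tool_rot: [[-0.978, 0.207, -0.001], [0.207, 0.978, 0.001], [0.001, 0.0, -1.0]]
contact_force: [-0.2, -0.8, -2.1]
opening: 0.0156
grip_force: 7.2
```

```bash
python3 - <<'E'
from h import *
o=ctrl.get_obs();print(o['tool_pos'],o['contact_force'],o['ft_torque'],o['grip_force'],o['opening'])
c=cap('wrist');np.save('w13.npy',c,allow_pickle=True)
for n in('yellow','green'):
    print(n,[np.round(cv2.minAreaRect(x)[0]).tolist() for x in blobs(c,n)][:3])
b=load('w12');print('level? ',onz(b,(319.5,136.5),.057))
E
```

```text
[ 0.6175247  -0.34576743  0.02800323] [-0.21582897 -0.78985639 -2.0931123 ] [-0.04808438 -0.07034038  0.01856988] 7.154233083128929 0.0156322676930769
yellow [[333.0, 24.0], [281.0, 24.0]]
green [[347.0, 137.0], [293.0, 136.0]]
level?  [[ 0.55067397 -0.33111503  0.057     ]]
```

Call:
send_rows:
  moves: [0,0,0,0,0,0,0,0,0,0,-4,0,1,0,-10,0,2,0,-18,0]
  grip: 0.812

```text
clock: 57.15
tool_pos: [0.616, -0.3455, 0.0467]
tool_rot: [[-0.978, 0.207, -0.0], [0.207, 0.978, 0.0], [0.0, 0.0, -1.0]]
contact_force: [0.6, 0.3, -0.3]
opening: 0.0164
grip_force: 0.0
```

```bash
cat >> h.py <<'E'
def tilt(c):
    """pitch of the tray about the grip from the two tray-floor-wide nougat rays: uses green centre; tool coords"""
    out={}
    for n in('yellow','green','pink','lilac'):
        B=[cv2.minAreaRect(x)[0] for x in blobs(c,n,(200,0,440,400))][:2]
        out[n]=np.round(B).tolist()
    return out
E
python3 - <<'E'
from h import *
o=ctrl.get_obs();print(o['tool_pos'],o['contact_force'],o['ft_torque'],o['grip_force'],o['opening'])
c=cap('wrist');np.save('w14.npy',c,allow_pickle=True);print(tilt(c))
s=cap('scene');np.save('s14.npy',s,allow_pickle=True)
s0=load('s9');h=lambda s:cv2.inRange(cv2.cvtColor(s['image'],cv2.COLOR_RGB2HSV),(0,0,110),(180,40,255))[310:380,140:200]
for q in(s0,s):
    m=h(q);b=max(cv2.findContours(m,0,1)[0],key=cv2.contourArea);print((cv2.approxPolyDP(b,3,True)[:,0]+[140,310]).tolist())
E
```

```text
[ 0.61596735 -0.3455423   0.04671378] [ 0.59635561  0.26031275 -0.29740141] [ 0.01064359 -0.01044315  0.04658881] 0.0 0.016422122463956804
{'yellow': [[331.0, 42.0], [287.0, 40.0]], 'green': [[342.0, 147.0], [297.0, 146.0]], 'pink': [[340.0, 12.0], [295.0, 6.0]], 'lilac': []}
[[171, 319], [148, 330], [146, 327], [164, 373], [173, 369], [171, 361], [177, 358], [184, 365], [190, 363]]
[[162, 360], [164, 373], [168, 370]]
```

The handle holds level even at low grip, then let go and the tray is back on the counter. I'll re-grip at the very end of the handle with only the fingertips (small patch), so it pivots. First I look again.

Call:
send_rows:
  moves: [0,0,-30,0,0,0,-70,0,0,0,-110,0,0,0,-145,0,0,0,-145,0]
  grip: 0.4

```text
clock: 57.75
tool_pos: [0.62, -0.3482, 0.2003]
tool_rot: [[-0.978, 0.207, 0.012], [0.207, 0.978, -0.008], [-0.013, -0.006, -1.0]]
contact_force: [1.0, -0.5, 1.6]
opening: 0.0515
grip_force: 0.0
```

```bash
python3 - <<'E'
from h import *
c=cap('wrist');np.save('w15.npy',c,allow_pickle=True);o=ctrl.get_obs();print(o['tool_pos'],yaw())
for k,v in nougats(c,((.4,.72),(-.5,.1)),.023).items():print(k,v)
handle(c,(230,150,420,400))
E
```

```text
[ 0.61845845 -0.34719417  0.19671724] 168.04299961824478
pink (array([ 484.8, -317.5]), 72.6, array([30.3, 22.3]), 2)
yellow (array([ 506.6, -326.1]), 73.7, array([30. , 23.2]), 2)
lilac (array([ 462.7, -311.6]), 78.2, array([28.2, 21.1]), 2)
green (array([ 553.8, -331.5]), 78.2, array([29., 21.]), 2)
(311, 160, 18, 84) 1312.0 [[0.5704, -0.3439], [0.5733, -0.3301], [0.6432, -0.3445], [0.6402, -0.359]] [ 0.6068 -0.3444]
```

```bash
python3 -c "
from h import *
plan((.6362,-.3507,.06,168.2))"
```

```text
[-18, 0, 137, np.float64(-0.2)]
```

Call:
send_rows:
  moves: [-18,0,137,0,-18,0,137,0,-18,0,137,0,-18,0,137,0,-18,0,137,0]

```text
clock: 58.3
tool_pos: [0.6321, -0.3482, 0.0518]
tool_rot: [[-0.978, 0.207, -0.004], [0.207, 0.978, 0.003], [0.005, 0.002, -1.0]]
contact_force: [0.7, -0.0, 0.4]
opening: 0.0514
grip_force: 0.0
```

Call:
send_rows:
  moves: [0,0,0,0,0,0,20,0,0,0,39,0,0,0,39,0,0,0,39,0]

```text
clock: 58.8
tool_pos: [0.6325, -0.3485, 0.0135]
tool_rot: [[-0.978, 0.207, -0.003], [0.207, 0.978, 0.002], [0.003, 0.001, -1.0]]
contact_force: [0.8, 0.9, -0.1]
opening: 0.0512
grip_force: 0.0
```

Call:
send_rows:
  moves: [0,0,0,0,0,0,0,0,0,0,0,0,0,0,0,0,0,0,0,0]
  grip: 1
  grip_force: 20

```text
clock: 59.3
tool_pos: [0.6344, -0.3497, 0.0162]
tool_rot: [[-0.978, 0.207, 0.001], [0.207, 0.978, -0.001], [-0.002, -0.001, -1.0]]
contact_force: [1.1, 0.2, 2.3]
opening: 0.0156
grip_force: 23.6
```

Call:
send_rows:
  moves: [0,0,-4,0,0,0,-8,0,0,0,-12,0,0,0,-16,0,1,0,-20,0]

```text
clock: 59.8
tool_pos: [0.6326, -0.349, 0.0354]
tool_rot: [[-0.978, 0.207, -0.0], [0.207, 0.978, 0.0], [0.0, 0.0, -1.0]]
contact_force: [-0.2, -0.4, -3.0]
opening: 0.0155
grip_force: 23.0
```

```bash
cat >> h.py <<'E'
def pitch(c,grip=(.1425,.017)):
    """tray pitch (deg, nose down +) from the green nougat's top centre, 20.. mm: compare its ray with the predicted one.
    grip=(distance of TCP from tray origin along x, TCP height over tray underside)"""
    B=[cv2.minAreaRect(x)[0] for x in blobs(c,'green',(200,0,440,400))][:2]; p=np.mean(B,0)
    o,d=ray(c,p); R=np.array(c['obs']['tool_rot']); e=R.T@(o-c['obs']['tool_pos']); f=R.T@d[0]
    return p,e,f
E
python3 - <<'E'
from h import *
o=ctrl.get_obs();print(o['tool_pos'],o['contact_force'],o['ft_torque'],o['grip_force'],o['opening'])
c=cap('wrist');np.save('w16.npy',c,allow_pickle=True);print(tilt(c),pitch(c))
E
```

```text
[ 0.63260907 -0.34902534  0.03537053] [-0.21871115 -0.36435427 -2.96940866] [-0.05299614 -0.19564224 -0.05842488] 23.024807274341583 0.015494013585447853
{'yellow': [[332.0, 12.0], [283.0, 11.0]], 'green': [[346.0, 101.0], [294.0, 100.0]], 'pink': [], 'lilac': []} (array([320.21127319, 100.05193329]), array([ 0.06415818, -0.00023467, -0.13412053]), array([0.1209087 , 0.00909371, 0.99262198]))
```

```bash
python3 - <<'E'
from h import *
c=cap('wrist');s=cap('scene');np.save('s16.npy',s,allow_pickle=True)
def cent(c,n,roi,k=2):
    B=blobs(c,n,roi,8)[:k];print(n,[(cv2.boundingRect(b),cv2.contourArea(b)) for b in B]);return np.vstack([b[:,0] for b in B])
for n in('green','yellow','pink','lilac'):
    try:
        p=cent(s,n,(100,280,260,420)); print('scene on z=.02',onz(s,p.mean(0),.023)[0].round(4),'z=.05',onz(s,p.mean(0),.05)[0].round(4))
    except Exception as e: print(n,e)
h=cv2.cvtColor(s['image'],cv2.COLOR_RGB2HSV);m=cv2.inRange(h,(0,0,100),(180,45,255))[300:400,120:215]
b=max(cv2.findContours(m,0,1)[0],key=cv2.contourArea);a=cv2.approxPolyDP(b,2.5,True)[:,0]+[120,300];print(a.tolist())
# lip corner heights: known lip horizontal position if level/lifted
E
```

```text
green []
green need at least one array to concatenate
yellow []
yellow need at least one array to concatenate
pink []
pink need at least one array to concatenate
lilac []
lilac need at least one array to concatenate
[[214, 356], [199, 364], [214, 381]]
```

```bash
cat >> h.py <<'E'
def gz(c,n='green'):
    B=[x[:,0].mean(0) for x in blobs(c,n,(200,0,440,400))][:2]
    sep=lambda z:np.linalg.norm(np.diff(onz(c,B,z)[:,:2],axis=0)); return sep,B
def pitch2(c,S,n='green'):
    from scipy.optimize import brentq
    sep,B=gz(c,n); z=brentq(lambda z:sep(z)-S,-.05,c['obs']['tool_pos'][2]+.1); P=onz(c,B,z).mean(0)
    return z,P,np.linalg.norm((P-c['obs']['tool_pos'])[:2])
E
python3 - <<'E'
from h import *
S=gz(load('w15'))[0](.023);print('S',S)
for n,zl in(('w14',None),('w12',.0133),('w13',.0125),('w16',.0162)):
    c=load(n);z,P,d=pitch2(c,S);lv=c['obs']['tool_pos'][2]-(zl or 0)+.023
    print(n,'z',z.round(4),'level z',round(lv,4),'dist',d.round(4),'pitch',np.degrees(np.arcsin((lv-z)/d)) if zl else '')
E
```

```text
S 0.01882739938103167Traceback (most recent call last):
  File "<stdin>", line 5, in <module>
AttributeError: 'float' object has no attribute 'round'
```

```bash
python3 - <<'E'
from h import *
S=gz(load('w15'))[0](.023)
for n,zl in(('w11',0),('w14',0),('w12',.0133),('w13',.0125),('w16',.0162)):
    c=load(n);z,P,d=pitch2(c,S);lv=c['obs']['tool_pos'][2]-zl+.023
    print(n,'z',round(z,4),'level z',round(lv,4),'dist',round(d,4),'pitch',np.degrees(np.arcsin((lv-z)/d)) if zl else '')
E
```

```text
w11 z 0.0253 level z 0.2144 dist 0.0433 pitch 
w14 z 0.0204 level z 0.0697 dist 0.0637 pitch 
w12 z 0.0474 level z 0.0568 dist 0.0673 pitch 8.061385759565216
w13 z 0.0292 level z 0.0385 dist 0.0674 pitch 7.951302519739393
w16 z 0.0289 level z 0.0422 dist 0.0814 pitch 9.355706237145883
```

The size of the green nougat in view suggests the tray is pitching with its lip on the counter. I raise more and check.

Call:
send_rows:
  moves: [0,0,-5,0,1,0,-11,0,2,0,-18,0,4,0,-25,0,6,0,-32,0]

```text
clock: 60.45
tool_pos: [0.6268, -0.348, 0.0682]
tool_rot: [[-0.978, 0.207, 0.0], [0.207, 0.978, -0.0], [-0.0, -0.0, -1.0]]
contact_force: [-0.6, 1.0, -3.5]
opening: 0.0156
grip_force: 22.9
```

```bash
python3 - <<'E'
from h import *
S=gz(load('w15'))[0](.023)
c=cap('wrist');np.save('w17.npy',c,allow_pickle=True);o=c['obs'];print(o['tool_pos'],o['contact_force'],o['ft_torque'],o['grip_force'])
z,P,d=pitch2(c,S);lv=o['tool_pos'][2]-.0162+.023;print(z,lv,d,np.degrees(np.arcsin((lv-z)/d)),tilt(c))
E
```

```text
[ 0.62684801 -0.34797041  0.06822448] [-0.60161293  1.04452495 -3.46201197] [-0.01187946 -0.19940237  0.01139917] 22.946049571037292
0.049389080271032615 0.07502448095062852 0.07770623409014445 19.262795096177488 {'yellow': [[330.0, 24.0], [287.0, 23.0]], 'green': [[343.0, 112.0], [296.0, 112.0]], 'pink': [], 'lilac': []}
```

It follows (≈15°, lip on the counter). I raise to about 26°, then clamp hard.

Call:
send_rows:
  moves: [2,0,-8,0,5,0,-16,0,8,0,-24,0,11,0,-32,0,15,0,-40,0]

```text
clock: 61.0
tool_pos: [0.612, -0.3448, 0.1081]
tool_rot: [[-0.978, 0.207, 0.0], [0.207, 0.978, -0.0], [-0.0, -0.0, -1.0]]
contact_force: [-1.0, -0.2, -3.5]
opening: 0.0154
grip_force: 22.7
```

Call:
send_rows:
  moves: [0,0,0,0,0,0,0,0,0,0,0,0,0,0,0,0,0,0,0,0]
  grip: 1
  grip_force: 120

```text
clock: 61.5
tool_pos: [0.6124, -0.3449, 0.1073]
tool_rot: [[-0.978, 0.207, 0.0], [0.207, 0.978, -0.0], [-0.0, -0.0, -1.0]]
contact_force: [2.2, -1.1, -1.7]
opening: 0.0129
grip_force: 117.8
```

```bash
python3 - <<'E'
from h import *
S=gz(load('w15'))[0](.023)
c=cap('wrist');np.save('w18.npy',c,allow_pickle=True);o=c['obs'];print(o['tool_pos'],o['contact_force'],o['ft_torque'],o['grip_force'])
z,P,d=pitch2(c,S);lv=o['tool_pos'][2]-.0162+.023;print(z,lv,d,np.degrees(np.arcsin((lv-z)/d)),tilt(c))
E
```

```text
[ 0.61243099 -0.3449351   0.10727342] [ 2.21901536 -1.09621616 -1.69126441] [-0.04237167 -0.2386467   0.05368471] 117.78207778930664
0.07084531016703385 0.114073423400163 0.07191408837192832 36.94927304660681 {'yellow': [[329.0, 54.0], [291.0, 52.0]], 'green': [[341.0, 128.0], [298.0, 128.0]], 'pink': [[336.0, 25.0], [300.0, 13.0]], 'lilac': []}
```

The tray is clamped at about 26–27° with all nougats in place. I plan a gentle carry to the hopper.

```bash
python3 - <<'E'
from h import *
A=np.array([.6124,-.3449,.237,168.]);B=np.array([.589,-.0747,.237,82.7])
plan(*[tuple(A+(B-A)*k/5) for k in range(1,6)],state=tuple(A))
E
```

```text
[16, 52, 0, np.float64(17.1)]
[30, 45, 0, np.float64(17.0)]
[42, 34, 0, np.float64(17.1)]
[51, 20, 0, np.float64(17.0)]
[54, 5, 0, np.float64(17.1)]
```

Call:
send_rows:
  moves: [0,0,-8,0,0,0,-20,0,0,0,-36,0,0,0,-52,0,0,0,-65,0]

```text
clock: 62.05
tool_pos: [0.613, -0.3453, 0.1753]
tool_rot: [[-0.978, 0.207, 0.003], [0.207, 0.978, -0.002], [-0.003, -0.001, -1.0]]
contact_force: [0.5, 0.7, -2.9]
opening: 0.013
grip_force: 117.6
```

Call:
send_rows:
  moves: [0,0,-13,0,0,0,-28,0,0,0,-44,0,0,0,-57,0,0,0,-65,0]

```text
clock: 62.55
tool_pos: [0.6128, -0.3452, 0.2396]
tool_rot: [[-0.978, 0.207, 0.002], [0.207, 0.978, -0.001], [-0.002, -0.001, -1.0]]
contact_force: [0.1, 0.1, -2.8]
opening: 0.0128
grip_force: 117.6
```

```bash
python3 - <<'E'
from h import *
c=cap('wrist');o=c['obs'];print(o['tool_pos'],o['contact_force'],o['ft_torque'],tilt(c))
E
```

```text
[ 0.61276982 -0.34520835  0.2395773 ] [ 0.10552991  0.08113226 -2.75525198] [-0.08219635 -0.24366835 -0.01799479] {'yellow': [[329.0, 55.0], [291.0, 53.0]], 'green': [[340.0, 129.0], [298.0, 128.0]], 'pink': [[335.0, 26.0], [300.0, 14.0]], 'lilac': [[408.0, 332.0], [338.0, 2.0]]}
```

Call:
send_rows:
  moves: [2,6,0,2,5,16,0,5,8,27,0,9,12,39,0,13,16,52,0,17]

```text
clock: 63.1
tool_pos: [0.6068, -0.2902, 0.2365]
tool_rot: [[-0.873, 0.487, -0.001], [0.487, 0.873, 0.0], [0.001, -0.0, -1.0]]
contact_force: [-0.3, -0.2, -3.1]
opening: 0.0128
grip_force: 117.6
```

Call:
send_rows:
  moves: [6,9,0,3.4,12,18,0,6.8,18,27,0,10.2,24,36,0,13.6,30,45,0,17]

```text
clock: 63.6
tool_pos: [0.6024, -0.2362, 0.2366]
tool_rot: [[-0.693, 0.72, -0.001], [0.72, 0.693, 0.0], [0.001, -0.001, -1.0]]
contact_force: [-0.5, 0.2, -2.9]
opening: 0.0126
grip_force: 117.7
```

Call:
send_rows:
  moves: [8,7,0,3.4,17,14,0,6.8,25,20,0,10.2,34,27,0,13.6,42,34,0,17]

```text
clock: 64.1
tool_pos: [0.5975, -0.1824, 0.2366]
tool_rot: [[-0.453, 0.892, -0.002], [0.892, 0.453, -0.0], [0.001, -0.001, -1.0]]
contact_force: [-0.3, 0.2, -3.1]
opening: 0.0131
grip_force: 117.6
```

Call:
send_rows:
  moves: [10,4,0,3.4,20,8,0,6.8,31,12,0,10.2,41,16,0,13.6,51,20,0,17]

```text
clock: 64.6
tool_pos: [0.592, -0.128, 0.2366]
tool_rot: [[-0.172, 0.985, -0.002], [0.985, 0.172, -0.0], [0.0, -0.002, -1.0]]
contact_force: [0.3, -0.9, -3.2]
opening: 0.0124
grip_force: 117.7
```

Call:
send_rows:
  moves: [12,1,0,4,24,2,0,8,36,3,0,12,47,4,0,15,54,5,0,17]

```text
clock: 65.1
tool_pos: [0.5873, -0.0736, 0.2366]
tool_rot: [[0.122, 0.993, -0.002], [0.993, -0.122, -0.0], [-0.0, -0.002, -1.0]]
contact_force: [-0.6, -0.2, -3.4]
opening: 0.0128
grip_force: 117.7
```

```bash
python3 - <<'E'
from h import *
c=cap('wrist');np.save('w20.npy',c,allow_pickle=True);save(c,'w20.png');o=c['obs'];print(o['tool_pos'],yaw(),o['contact_force'],tilt(c))
s=cap('scene');np.save('s20.npy',s,allow_pickle=True);save(s,'s20.png')
for n in('green','yellow','pink','lilac'): print(n,[(cv2.boundingRect(b)) for b in blobs(s,n,(100,100,480,420))][:3])
t=cap('top');np.save('t20.npy',t,allow_pickle=True)
for n in('green','yellow','pink','lilac'): print(n,[(cv2.boundingRect(b)) for b in blobs(t,n,(200,180,440,300))][:3])
E
```

```text
[ 0.58734546 -0.07360113  0.23657875] 82.97784992960534 [-0.57103469 -0.22910143 -3.36369716] {'yellow': [[329.0, 53.0], [291.0, 51.0]], 'green': [[341.0, 128.0], [298.0, 128.0]], 'pink': [[335.0, 23.0], [300.0, 12.0]], 'lilac': []}
green [(318, 226, 11, 9)]
yellow [(461, 119, 18, 18), (442, 113, 17, 17), (424, 108, 16, 17)]
pink [(453, 100, 27, 25), (344, 230, 11, 9)]
lilac []
green [(311, 233, 10, 6), (312, 225, 10, 5), (224, 211, 6, 6)]
yellow [(291, 234, 10, 6), (292, 226, 11, 6)]
pink [(282, 233, 8, 5), (283, 225, 9, 4)]
lilac []
```

```bash
python3 - <<'E'
from h import *
w=load('w20');t=load('t20')
for n,r in(('green',(280,210,340,250)),('yellow',(280,210,340,250)),('pink',(270,210,340,250))):
    a=np.mean([x[:,0].mean(0) for x in blobs(w,n,(200,0,440,400))][:2],0);b=np.mean([x[:,0].mean(0) for x in blobs(t,n,r)][:2],0)
    P,e=tri(w,a,t,b);u=np.array([.128,.992]);q=P[:2]-[.6097,.086];print(n,P.round(4),round(e,4),'disp y',round(q@u,4),'disp x',round(q@[.992,-.128],4))
E
```

```text
green [0.5992 0.0009 0.1925] 0.0049 disp y -0.0858 disp x 0.0005
yellow [0.6012 0.0464 0.1578] 0.0049 disp y -0.0403 disp x -0.0033
pink [0.6085 0.0703 0.1485] 0.0029 disp y -0.0157 disp x 0.0008
```

Call:
send_rows:
  moves: [0,1,-2,0,0,2,-4,0,0,2,-7,0,0,2,-8,0,0,2,-8,0]

```text
clock: 65.75
tool_pos: [0.5905, -0.0748, 0.2458]
tool_rot: [[0.121, 0.993, 0.001], [0.993, -0.121, -0.0], [-0.0, 0.001, -1.0]]
contact_force: [-0.4, 0.9, -2.4]
opening: 0.0128
grip_force: 117.7
```

Call:
send_rows:
  moves: [0,0,0,0,0,0,0,0,0,0,0,0,0,0,0,0,0,0,0,0]
  grip: 0.826

```text
clock: 66.25
tool_pos: [0.5902, -0.0745, 0.2452]
tool_rot: [[0.121, 0.993, -0.0], [0.993, -0.121, 0.0], [0.0, -0.0, -1.0]]
contact_force: [0.1, -0.4, -2.5]
opening: 0.015
grip_force: 36.7
```

```bash
python3 - <<'E'
from h import *
c=cap('wrist');o=c['obs'];print(o['tool_pos'],o['contact_force'],o['grip_force'],o['opening'],tilt(c))
E
```

```text
[ 0.59019036 -0.07450949  0.24524918] [ 0.10949591 -0.37395531 -2.54062524] 36.69193625450134 0.014956890777293015 {'yellow': [[328.0, 45.0], [292.0, 43.0]], 'green': [[340.0, 120.0], [298.0, 118.0]], 'pink': [[335.0, 18.0], [300.0, 8.0]], 'lilac': []}
```

Call:
send_rows:
  moves: [0,0,0,0,0,0,0,0,0,0,0,0,0,0,0,0,0,0,0,0]
  grip: 0.821

```text
clock: 66.8
tool_pos: [0.5902, -0.0746, 0.2454]
tool_rot: [[0.121, 0.993, 0.0], [0.993, -0.121, -0.0], [-0.0, 0.0, -1.0]]
contact_force: [-0.1, 0.2, -2.4]
opening: 0.0153
grip_force: 22.7
```

```bash
python3 - <<'E'
from h import *
c=cap('wrist');np.save('w21.npy',c,allow_pickle=True);o=c['obs'];print(o['tool_pos'],o['contact_force'],o['grip_force'],o['opening'],tilt(c))
for n in('w20','w21'): handle(load(n),(280,140,360,400),.2)
E
```

```text
[ 0.5902377  -0.07462106  0.24535306] [-0.10607978  0.16102706 -2.39934145] 22.66261786222458 0.015266554001193988 {'yellow': [[326.0, 52.0], [297.0, 50.0]], 'green': [[335.0, 100.0], [302.0, 99.0]], 'pink': [[331.0, 33.0], [303.0, 23.0]], 'lilac': []}
(297, 164, 39, 179) 2634.0 [[0.5734, -0.1079], [0.586, -0.0172], [0.6033, -0.0194], [0.5933, -0.1103]] [ 0.589  -0.0637]
(297, 183, 39, 159) 1177.0 [[0.5754, -0.1133], [0.5872, -0.0278], [0.6055, -0.0301], [0.5962, -0.1158]] [ 0.5911 -0.0718]
```

It is pivoting further down now. I continue loosening gently.

Call:
send_rows:
  moves: [0,0,0,0,0,0,0,0,0,0,0,0,0,0,0,0,0,0,0,0]

```text
clock: 67.35
tool_pos: [0.5903, -0.0746, 0.2454]
tool_rot: [[0.121, 0.993, 0.0], [0.993, -0.121, 0.0], [0.0, 0.0, -1.0]]
contact_force: [-0.0, -0.2, -0.8]
opening: 0.0153
grip_force: 22.7
```

```bash
python3 - <<'E'
from h import *
c=cap('wrist');np.save('w22.npy',c,allow_pickle=True);o=c['obs'];print(o['tool_pos'],o['contact_force'],o['grip_force'],o['opening'],tilt(c))
handle(c,(280,140,360,400),.2)
t=cap('top')
for n in('green','yellow','pink','lilac'): print(n,[(cv2.boundingRect(b)) for b in blobs(t,n,(200,180,440,300))][:3])
S=gz(load('w15'))[0](.023);print(pitch2(c,S), pitch2(c,gz(load('w15'),'yellow')[0](.023),'yellow'))
E
```

```text
[ 0.59027888 -0.07456232  0.24540477] [-0.03772935 -0.16741068 -0.83706354] 22.7447247505188 0.0153396864394161 {'yellow': [[324.0, 28.0], [303.0, 26.0]], 'green': [[332.0, 4.0], [312.0, 4.0]], 'pink': [[330.0, 12.0], [306.0, 9.0]], 'lilac': []}
(297, 254, 39, 88) 954.5 [[0.5754, -0.1132], [0.5825, -0.0633], [0.6016, -0.0656], [0.5963, -0.1158]] [ 0.5889 -0.0895]
green [(259, 228, 11, 13)]
yellow [(271, 240, 10, 5), (273, 233, 9, 5)]
pink []
lilac []
(0.03502917531757509, array([0.62140146, 0.12508917, 0.03502918]), np.float64(0.20206269343932334)) (0.04883414568854516, array([0.60952688, 0.0970583 , 0.04883415]), np.float64(0.1726966227973852))
```

The nougats have slid down into the hopper. I clamp the tray again and raise it along its slope.

Call:
send_rows:
  moves: [0,0,0,0,0,0,0,0,0,0,0,0,0,0,0,0,0,0,0,0]
  grip: 1
  grip_force: 80

```text
clock: 67.95
tool_pos: [0.5902, -0.0745, 0.2453]
tool_rot: [[0.121, 0.993, -0.0], [0.993, -0.121, 0.0], [0.0, -0.0, -1.0]]
contact_force: [-0.4, -0.1, -1.9]
opening: 0.0138
grip_force: 78.6
```

Call:
send_rows:
  moves: [0,0,-6,0,0,0,-14,0,0,0,-24,0,0,0,-36,0,0,0,-48,0]

```text
clock: 68.45
tool_pos: [0.5905, -0.0746, 0.295]
tool_rot: [[0.121, 0.993, 0.001], [0.993, -0.121, -0.0], [-0.0, 0.001, -1.0]]
contact_force: [0.2, 0.5, -2.2]
opening: 0.0135
grip_force: 78.7
```

```bash
python3 - <<'E'
from h import *
c=cap('wrist');np.save('w23.npy',c,allow_pickle=True);save(c,'w23.png');o=c['obs'];print(o['tool_pos'],o['contact_force'],o['ft_torque'],o['grip_force'],o['opening'],tilt(c))
t=cap('top');s=cap('scene')
for n in('green','yellow','pink','lilac'): print(n,[(cv2.boundingRect(b)) for b in blobs(t,n,(200,180,440,300),8)][:3],[(cv2.boundingRect(b)) for b in blobs(s,n,(280,180,420,310),8)][:3])
E
```

```text
[ 0.5905215  -0.0746363   0.29502893] [ 0.19811357  0.49945093 -2.15971845] [-0.08577743  0.01375354 -0.02901218] 78.67490530014038 0.01350107324924659 {'yellow': [[305.0, 36.0], [323.0, 36.0]], 'green': [[312.0, 13.0], [331.0, 13.0]], 'pink': [[327.0, 30.0], [306.0, 24.0]], 'lilac': []}
green [(260, 228, 10, 6), (259, 235, 9, 6), (224, 211, 6, 6)] [(364, 265, 9, 5)]
yellow [(271, 240, 10, 5), (272, 233, 10, 6)] [(351, 269, 9, 6)]
pink [] []
lilac [] []
```

The measured weight (2.1 N) equals the empty tray. I carry it back toward its original place.

```bash
python3 - <<'E'
from h import *
A=np.array([.5905,-.0746,.315,83.]);B=np.array([.58,-.338,.27,168.2])
plan(*[tuple(A+(B-A)*k/3) for k in range(1,4)],state=tuple(A))
E
```

```text
[-88, 7, 15, np.float64(-28.4)]
[-80, -35, 15, np.float64(-28.4)]
[-54, -69, 15, np.float64(-28.4)]
```

Call:
send_rows:
  moves: [0,0,-10,0,0,0,-20,0,0,0,-20,0,0,0,-20,0,0,0,-20,0]

```text
clock: 69.1
tool_pos: [0.59, -0.0745, 0.3129]
tool_rot: [[0.121, 0.993, -0.001], [0.993, -0.121, 0.0], [0.0, -0.001, -1.0]]
contact_force: [-0.8, -0.4, -1.1]
opening: 0.0142
grip_force: 78.8
```

Call:
send_rows:
  moves: [-18,1,3,-6,-36,3,6,-12,-54,4,9,-17,-72,6,12,-23,-88,7,15,-28.4]

```text
clock: 69.6
tool_pos: [0.5862, -0.1635, 0.2975]
tool_rot: [[-0.369, 0.929, -0.001], [0.929, 0.369, 0.0], [0.001, -0.001, -1.0]]
contact_force: [-0.1, 1.0, -2.3]
opening: 0.0137
grip_force: 78.7
```

Call:
send_rows:
  moves: [-16,-7,3,-6,-32,-14,6,-12,-48,-21,9,-17,-64,-28,12,-23,-80,-35,15,-28.4]

```text
clock: 70.1
tool_pos: [0.5829, -0.2505, 0.2824]
tool_rot: [[-0.767, 0.642, -0.001], [0.642, 0.767, 0.001], [0.001, 0.0, -1.0]]
contact_force: [0.7, -0.3, -2.9]
opening: 0.0141
grip_force: 78.7
```

Call:
send_rows:
  moves: [-11,-14,3,-6,-22,-28,6,-12,-33,-42,9,-17,-44,-56,12,-23,-54,-69,15,-28.4]

```text
clock: 70.6
tool_pos: [0.5797, -0.3382, 0.2672]
tool_rot: [[-0.98, 0.2, -0.001], [0.2, 0.98, 0.001], [0.001, 0.001, -1.0]]
contact_force: [0.8, 0.4, -2.3]
opening: 0.0137
grip_force: 78.7
```

```bash
python3 - <<'E'
from h import *
c=cap('wrist');np.save('w24.npy',c,allow_pickle=True);o=c['obs'];print(o['tool_pos'],yaw(),o['contact_force'])
h=cv2.cvtColor(c['image'],cv2.COLOR_RGB2HSV);m=cv2.inRange(h,(0,0,80),(180,45,255));k=np.zeros_like(m);k[:330,200:440]=255
for b in sorted(cv2.findContours(m&k,0,1)[0],key=cv2.contourArea,reverse=True)[:3]: print(cv2.boundingRect(b),cv2.contourArea(b),cv2.approxPolyDP(b,4,True)[:,0].tolist())
t=cap('top');np.save('t24.npy',t,allow_pickle=True);s=cap('scene');np.save('s24.npy',s,allow_pickle=True)
for n in('green','yellow','pink','lilac'): print(n,[(cv2.boundingRect(b)) for b in blobs(t,n,(200,180,440,300),6)][:3],[(cv2.boundingRect(b)) for b in blobs(s,n,(190,180,420,400),6)][:3])
E
```

```text
[ 0.57967395 -0.33819037  0.2672296 ] 168.49232014719118 [ 0.7735399   0.36987962 -2.33446517]
(260, 35, 180, 281) 22874.5 [[281, 35], [260, 181], [265, 202], [298, 203], [301, 180], [331, 180], [334, 202], [353, 206], [373, 314], [439, 301], [439, 187], [369, 199], [372, 179], [352, 35], [348, 45], [284, 44]]
(339, 284, 19, 46) 502.5 [[340, 284], [346, 329], [357, 315], [349, 285]]
(275, 284, 20, 46) 497.5 [[286, 284], [275, 319], [290, 329], [294, 285]]
green [(260, 228, 10, 6), (259, 235, 9, 6)] [(364, 265, 9, 5)]
yellow [(271, 240, 9, 5), (273, 233, 9, 5)] [(351, 269, 8, 6)]
pink [] []
lilac [] []
```

The tray hangs at about 43° (lip at rows 35–44). I lower its lip to the counter and let it pivot flat.

Call:
send_rows:
  moves: [0,0,20,0,0,0,45,0,0,0,70,0,0,0,95,0,0,0,108,0]
  grip: 0.824

```text
clock: 71.25
tool_pos: [0.5788, -0.3353, 0.1573]
tool_rot: [[-0.979, 0.205, -0.004], [0.205, 0.979, 0.004], [0.004, 0.003, -1.0]]
contact_force: [-0.2, 0.1, -2.0]
opening: 0.0155
grip_force: 31.0
```

Call:
send_rows:
  moves: [0,0,2,0,-3,0,8,0,-9,0,16,0,-16,0,25,0,-24,0,35,0]

```text
clock: 71.75
tool_pos: [0.6066, -0.344, 0.1279]
tool_rot: [[-0.979, 0.204, 0.006], [0.204, 0.979, -0.004], [-0.007, -0.002, -1.0]]
contact_force: [4.3, 0.2, 3.1]
opening: 0.0153
grip_force: 31.6
```

Call:
send_rows:
  moves: [-6,0,8,0,-11,0,17,0,-15,0,25,0,-19,0,33,0,-20,0,35,0]

```text
clock: 72.25
tool_pos: [0.6221, -0.3459, 0.088]
tool_rot: [[-0.979, 0.204, -0.003], [0.204, 0.979, 0.002], [0.003, 0.001, -1.0]]
contact_force: [0.4, -1.7, 0.4]
opening: 0.0149
grip_force: 31.3
```

Call:
send_rows:
  moves: [-4,0,8,0,-7,0,17,0,-10,0,25,0,-12,0,33,0,-12,0,36,0]

```text
clock: 72.75
tool_pos: [0.6346, -0.3487, 0.0529]
tool_rot: [[-0.979, 0.204, -0.001], [0.204, 0.979, 0.001], [0.001, 0.001, -1.0]]
contact_force: [0.4, -0.4, 0.4]
opening: 0.0151
grip_force: 31.1
```

Call:
send_rows:
  moves: [-2,0,8,0,-4,0,16,0,-5,0,23,0,-6,0,29,0,-6,0,32,0]

```text
clock: 73.25
tool_pos: [0.6405, -0.35, 0.0213]
tool_rot: [[-0.979, 0.204, -0.001], [0.204, 0.979, 0.0], [0.001, 0.0, -1.0]]
contact_force: [0.9, -0.2, -0.1]
opening: 0.0148
grip_force: 30.7
```

Call:
send_rows:
  moves: [0,0,2,0,0,0,3,0,0,0,4,0,0,0,4,0,0,0,4,0]

```text
clock: 73.75
tool_pos: [0.6407, -0.3503, 0.0186]
tool_rot: [[-0.979, 0.204, 0.0], [0.204, 0.979, -0.0], [-0.0, -0.0, -1.0]]
contact_force: [1.1, 0.0, -0.5]
opening: 0.0155
grip_force: 30.6
```

Call:
send_rows:
  moves: [0,0,0,0,0,0,0,0,0,0,0,0,0,0,0,0,0,0,0,0]
  grip: 0.5

```text
clock: 74.25
tool_pos: [0.6406, -0.3502, 0.0183]
tool_rot: [[-0.979, 0.204, -0.0], [0.204, 0.979, 0.0], [0.0, 0.0, -1.0]]
contact_force: [1.5, -0.4, 0.9]
opening: 0.0425
grip_force: 0.0
```

Call:
send_rows:
  moves: [0,0,-30,0,0,0,-80,0,0,0,-130,0,0,0,-180,0,0,0,-230,0]

```text
clock: 74.75
tool_pos: [0.6404, -0.35, 0.2504]
tool_rot: [[-0.979, 0.204, 0.0], [0.204, 0.979, -0.0], [-0.0, -0.0, -1.0]]
contact_force: [0.1, -0.2, 0.5]
opening: 0.0428
grip_force: 0.0
```

```bash
python3 - <<'E'
from h import *
c=cap('wrist');np.save('w25.npy',c,allow_pickle=True);o=c['obs'];print(o['tool_pos'],yaw(),o['contact_force'])
handle(c,(230,100,420,400))
h=cv2.cvtColor(c['image'],cv2.COLOR_RGB2HSV);m=cv2.inRange(h,(0,0,90),(180,45,255));k=np.zeros_like(m);k[:330,200:440]=255
b=max(cv2.findContours(m&k,0,1)[0],key=cv2.contourArea);a=cv2.approxPolyDP(b,5,True)[:,0];print(a.tolist(),onz(c,a,.012)[:,:2].round(3).tolist())
plan((.60,-.05,.33,83))
E
```

```text
[ 0.64038128 -0.35004511  0.25035242] 168.2506541898832 [ 0.10348663 -0.19728289  0.46766986]
(309, 146, 15, 73) 940.5 [[0.5769, -0.3447], [0.5796, -0.3316], [0.6489, -0.3459], [0.6461, -0.3594]] [ 0.6129 -0.3454]
[[439, 132], [354, 147], [377, 271], [439, 258]] [[0.586, -0.211], [0.587, -0.301], [0.719, -0.301], [0.72, -0.231]]
[35, 96, -22, np.float64(28.4)]
[76, 67, -22, np.float64(28.4)]
[100, 23, -23, np.float64(28.5)]
```

The tray is flat again (handle 71 mm long, as before). Now I look over the hopper.

Call:
send_rows:
  moves: [35,96,-22,28.4,35,96,-22,28.4,35,96,-22,28.4,35,96,-22,28.4,35,96,-22,28.4]

```text
clock: 75.3
tool_pos: [0.6259, -0.2484, 0.2705]
tool_rot: [[-0.765, 0.644, 0.0], [0.644, 0.765, -0.0], [-0.001, 0.0, -1.0]]
contact_force: [0.1, -1.0, 0.1]
opening: 0.0426
grip_force: 0.0
```

Call:
send_rows:
  moves: [76,67,-22,28.4,76,67,-22,28.4,76,67,-22,28.4,76,67,-22,28.4,76,67,-22,28.4]

```text
clock: 75.8
tool_pos: [0.6111, -0.1487, 0.2923]
tool_rot: [[-0.367, 0.93, 0.0], [0.93, 0.367, -0.0], [-0.0, 0.0, -1.0]]
contact_force: [0.7, 0.1, -0.2]
opening: 0.0427
grip_force: 0.0
```

Call:
send_rows:
  moves: [100,23,-23,28.4,100,23,-23,28.4,100,23,-23,28.4,100,23,-23,28.4,100,23,-23,28.4]

```text
clock: 76.3
tool_pos: [0.596, -0.0474, 0.3152]
tool_rot: [[0.119, 0.993, -0.0], [0.993, -0.119, -0.0], [-0.0, -0.0, -1.0]]
contact_force: [-0.8, 0.1, 0.6]
opening: 0.0429
grip_force: 0.0
```

```bash
python3 - <<'E'
from h import *
c=cap('wrist');np.save('w26.npy',c,allow_pickle=True);save(c,'w26.png');o=c['obs'];print(o['tool_pos'],yaw())
for n in('green','yellow','pink','lilac'):
    for b in blobs(c,n,(200,0,440,300),20)[:3]:
        p=b[:,0].mean(0);q=onz(c,p,.035)[0][:2]-[.6097,.086];print(n,cv2.boundingRect(b),cv2.contourArea(b),'disp y %.3f x %.3f'%(q@[.128,.992],q@[.992,-.128]))
im=c['image'];h=cv2.cvtColor(im,cv2.COLOR_RGB2HSV)
# hopper interior grid of hues
P=[];R=np.array(o['tool_rot']);
import itertools
H=c['hand_eye'];K=c['camera_matrix']
def proj(X):
    p=np.linalg.inv(H)@np.r_[R.T@(np.array(X)-o['tool_pos']),1];r=np.arctan2(np.hypot(p[0],p[1]),p[2]);return K[:2,2]+K[0,0]*r*p[:2]/np.hypot(p[0],p[1])
for y in range(-54,60,9):
    row=[]
    for x in range(-25,30,10):
        X=np.array([.6097,.086])+x/1e3*np.array([.992,-.128])+y/1e3*np.array([.128,.992]);u,v=proj([*X,.035]).round().astype(int)
        row.append('%3d/%3d/%3d'%tuple(h[v,u]) if 0<=v<480 and 0<=u<640 else '-')
    print(y,row)
E
```

```text
[ 0.59597981 -0.04743482  0.31518078] 83.14761165352824
green (324, 31, 11, 23) 195.5 disp y 0.048 x 0.016
green (305, 31, 11, 22) 181.0 disp y 0.048 x -0.004
yellow (315, 59, 13, 24) 206.5 disp y 0.014 x 0.008
yellow (298, 57, 13, 24) 200.0 disp y 0.017 x -0.011
pink (320, 54, 11, 9) 37.0 disp y 0.030 x 0.014
pink (303, 46, 9, 11) 21.0 disp y 0.035 x -0.009
lilac (313, 83, 10, 17) 118.5 disp y -0.010 x 0.004
lilac (295, 81, 10, 18) 117.0 disp y -0.007 x -0.016
-54 [' 30/ 13/ 79', ' 20/ 10/ 74', ' 23/ 14/ 73', ' 30/  7/ 70', ' 70/ 10/ 75', ' 40/ 11/ 69']
-45 ['  0/ 11/ 72', ' 23/ 14/ 75', ' 40/ 10/ 74', ' 70/ 11/ 70', ' 60/ 14/ 73', ' 60/  4/ 70']
-36 [' 30/  7/ 73', ' 40/ 11/ 71', ' 30/  4/ 72', ' 50/ 10/ 74', ' 60/  7/ 71', ' 40/ 11/ 71']
-27 [' 40/ 10/ 76', ' 30/  7/ 74', '  0/  0/ 72', '150/  4/ 69', ' 30/  7/ 73', ' 75/  7/ 73']
-18 [' 15/  7/ 74', '158/ 13/ 78', ' 27/ 26/109', '150/ 39/ 97', ' 75/ 14/ 74', ' 38/ 14/ 73']
-9 [' 60/  7/ 73', '146/ 48/144', ' 30/ 27/179', '146/ 49/146', ' 60/  3/ 73', ' 45/  7/ 69']
0 [' 30/  3/ 73', '146/ 50/148', ' 32/ 26/169', '155/ 43/138', ' 50/ 10/ 74', ' 40/ 10/ 73']
9 [' 38/ 14/ 74', ' 23/123/137', ' 26/ 37/139', ' 23/122/138', ' 30/ 17/ 75', ' 45/  7/ 71']
18 ['135/  7/ 73', ' 24/121/147', ' 25/ 46/155', ' 23/124/166', ' 25/ 85/102', ' 30/  7/ 69']
27 [' 30/  4/ 72', ' 22/ 97/124', ' 23/101/161', ' 22/ 93/162', ' 13/104/155', '150/  4/ 70']
36 [' 80/ 11/ 72', ' 50/ 10/ 74', ' 40/ 75/ 88', ' 30/ 24/105', ' 36/ 70/ 87', ' 90/  7/ 71']
45 [' 45/ 14/ 73', ' 60/  4/ 72', ' 46/ 81/151', ' 30/ 25/171', ' 45/ 80/150', ' 15/  7/ 69']
54 [' 37/ 24/ 97', ' 27/ 23/ 98', ' 45/ 80/149', ' 30/ 27/173', ' 45/ 84/151', ' 37/ 23/ 99']
```

All four are in the hopper (disp y: lilac -9, yellow 15, pink 30, green 48 mm, all within x ±20). Last is the lever: I locate the knob.

```bash
python3 - <<'E'
from h import *
s=cap('scene');np.save('s27.npy',s,allow_pickle=True)
O=np.array([.6097,.086,0]);u=np.array([.128,.992,0]);v=np.array([.992,-.128,0])
for n in('scene0','s27'):
    s=load(n);m=cv2.inRange(s['image'],(0,0,0),(45,45,45));k=np.zeros_like(m);k[198:222,380:402]=255
    b=max(cv2.findContours(m&k,0,1)[0],key=cv2.contourArea);(cx,cy),r=cv2.minEnclosingCircle(b);print(n,cx,cy,r)
    o,d=ray(s,(cx,cy));d=d[0];l=((.112-(o-O)@u)/(d@u));P=o+l*d;q=P-O;x=q@v;print('knob disp x %.4f z %.4f r %.4f ang %.3f'%(x,P[2],np.hypot(x,P[2]-.092),np.arctan2(x,P[2]-.092)),P)
K=O+u*.108
for x in(-.05,.037): print(x,K+v*x)
E
```

```text
scene0 388.9444580078125 210.27777099609375 5.106969833374023
knob disp x -0.0204 z 0.1684 r 0.0790 ang -0.261 [0.60384587 0.1996586  0.16835545]
s27 388.7545471191406 210.42727661132812 4.964255332946777
knob disp x -0.0210 z 0.1677 r 0.0786 ang -0.270 [0.603222   0.1997391  0.16769821]
-0.05 [0.573924 0.199536 0.      ]
0.037 [0.660228 0.1884   0.      ]
```

The knob is at disp x -21, z 168 (79 mm from the pivot, expected 80), angle -0.27. I straddle it with the fingers and drag it to the green notch.

```bash
python3 -c "
from h import *
plan((.6027,.1958,.27,82.7),(.6027,.1958,.21,82.7))"
```

```text
[121, -11, 22, np.float64(0.2)]
[122, -12, 23, np.float64(0.2)]
[0, 0, 60, np.float64(0.0)]
```

Call:
send_rows:
  moves: [121,-11,22,0.2,121,-11,22,0.2,121,-11,22,0.2,121,-11,22,0.2,121,-11,22,0.2]

```text
clock: 76.9
tool_pos: [0.5997, 0.0735, 0.2929]
tool_rot: [[0.123, 0.992, -0.001], [0.992, -0.123, -0.001], [-0.001, -0.001, -1.0]]
contact_force: [-0.1, -0.6, 0.9]
opening: 0.0427
grip_force: 0.0
```

Call:
send_rows:
  moves: [121,-12,23,0.2,121,-12,23,0.2,121,-12,23,0.2,121,-12,23,0.2,121,-12,23,0.2]

```text
clock: 77.4
tool_pos: [0.6034, 0.1942, 0.2704]
tool_rot: [[0.129, 0.992, 0.0], [0.992, -0.129, -0.001], [-0.001, 0.0, -1.0]]
contact_force: [-1.4, 0.9, -0.2]
opening: 0.0427
grip_force: 0.0
```

Call:
send_rows:
  moves: [0,0,15,0,0,0,30,0,0,0,45,0,0,0,60,0,0,0,60,0]

```text
clock: 77.9
tool_pos: [0.6004, 0.1947, 0.2058]
tool_rot: [[0.129, 0.992, -0.007], [0.992, -0.129, -0.002], [-0.002, -0.007, -1.0]]
contact_force: [-1.4, -0.3, -0.4]
opening: 0.043
grip_force: 0.0
```

```bash
python3 -c "
from h import *
o=ctrl.get_obs();print(o['tool_pos'],o['contact_force'])
plan((.6027,.1958,.167,82.7))"
```

```text
[0.60041528 0.19465776 0.20577366] [-1.37977384 -0.30984591 -0.42502091]
[1, 2, 39, np.float64(-0.1)]
```

Call:
send_rows:
  moves: [0,0,8,0,0,0,16,0,0,0,26,0,0,0,39,0,0,0,41,0]

```text
clock: 78.4
tool_pos: [0.6013, 0.1953, 0.1666]
tool_rot: [[0.128, 0.992, -0.004], [0.992, -0.128, -0.001], [-0.001, -0.004, -1.0]]
contact_force: [0.0, 0.0, -0.9]
opening: 0.0433
grip_force: 0.0
```

Call:
send_rows:
  moves: [0,0,0,0,0,0,0,0,0,0,0,0,0,0,0,0,0,0,0,0]
  grip: 0.62
  grip_force: 20

```text
clock: 78.9
tool_pos: [0.6032, 0.1956, 0.1698]
tool_rot: [[0.128, 0.992, 0.001], [0.992, -0.128, 0.0], [0.0, 0.001, -1.0]]
contact_force: [-0.1, 0.0, -0.3]
opening: 0.0323
grip_force: 0.0
```

```bash
python3 -c "
from h import *
o=ctrl.get_obs();p=o['tool_pos'];print(p,o['contact_force'],o['opening'],o['grip_force'])
q=p[:2]-np.array([.6097,.086]);print('disp x',q@[.992,-.128],'y',q@[.128,.992])
plan((.6235+.992*.036,.1931-.128*.036,p[2],82.7))"
```

```text
[0.6031558  0.19564244 0.16984834] [-0.13816091  0.01663976 -0.26643489] 0.0322574688671209 0.0
disp x -0.020526076519091944 y 0.10792764188007821
[0, 57, 0, np.float64(-0.1)]
```

Call:
send_rows:
  moves: [0,5,3,0,0,11,5,0,0,17,6,0,0,23,6,0,0,29,6,0]

```text
clock: 79.4
tool_pos: [0.6323, 0.1917, 0.1632]
tool_rot: [[0.128, 0.992, -0.0], [0.992, -0.128, -0.0], [-0.0, -0.0, -1.0]]
contact_force: [-1.8, -0.9, 1.3]
opening: 0.0328
grip_force: 0.4
```

Call:
send_rows:
  moves: [0,5,0,0,0,11,0,0,0,17,1,0,0,23,2,0,0,28,2,0]

```text
clock: 79.9
tool_pos: [0.66, 0.1881, 0.1608]
tool_rot: [[0.128, 0.992, 0.0], [0.992, -0.128, -0.0], [0.0, 0.0, -1.0]]
contact_force: [-0.6, 0.7, 0.1]
opening: 0.0322
grip_force: 0.4
```

Call:
send_rows:
  moves: [0,0,0,0,0,0,0,0,0,0,0,0,0,0,0,0,0,0,0,0]

```text
clock: 80.4
tool_pos: [0.6594, 0.1883, 0.1615]
tool_rot: [[0.128, 0.992, 0.0], [0.992, -0.128, 0.0], [0.0, 0.0, -1.0]]
contact_force: [0.6, -0.6, -0.5]
opening: 0.0322
grip_force: 0.0
```

```bash
python3 -c "
from h import *
o=ctrl.get_obs();p=o['tool_pos'];print(p,o['contact_force'],o['opening'])
q=p[:2]-np.array([.6097,.086]);print('disp x',q@[.992,-.128],'y',q@[.128,.992])"
```

```text
[0.6593524  0.18833707 0.16147816] [ 0.64706791 -0.61052867 -0.48911386] 0.03218080041471611
disp x 0.03615603541977257 y 0.1078738803004264
```

Call:
send_rows:
  moves: [0,0,0,0,0,0,0,0,0,0,0,0,0,0,-20,0,0,0,-50,0]
  grip: 0.5

```text
clock: 80.9
tool_pos: [0.6573, 0.1879, 0.2085]
tool_rot: [[0.128, 0.992, -0.006], [0.992, -0.128, -0.001], [-0.002, -0.006, -1.0]]
contact_force: [-0.1, 0.1, 0.1]
opening: 0.0424
grip_force: 0.0
```

Call:
send_rows:
  moves: [0,0,-40,0,-30,0,-70,0,-80,0,-90,0,-130,0,-90,0,-180,0,-90,0]

```text
clock: 81.4
tool_pos: [0.6371, 0.012, 0.3034]
tool_rot: [[0.127, 0.992, 0.004], [0.992, -0.127, -0.0], [0.0, 0.004, -1.0]]
contact_force: [0.6, 0.5, -0.7]
opening: 0.0429
grip_force: 0.0
```

Call:
send_rows:
  moves: [0,-45,0,0,0,-90,0,0,0,-140,0,0,0,-180,0,0,0,-180,0,0]

```text
clock: 81.9
tool_pos: [0.4534, 0.0372, 0.3]
tool_rot: [[0.127, 0.992, -0.004], [0.992, -0.127, 0.0], [0.0, -0.004, -1.0]]
contact_force: [0.0, 0.2, -0.0]
opening: 0.0424
grip_force: 0.0
```

```bash
python3 - <<'E'
from h import *
s=cap('scene');np.save('s28.npy',s,allow_pickle=True);save(s,'s28.png');o=ctrl.get_obs();print(o['tool_pos'],o['clock'])
O=np.array([.6097,.086,0]);u=np.array([.128,.992,0]);v=np.array([.992,-.128,0])
m=cv2.inRange(s['image'],(0,0,0),(48,48,48));k=np.zeros_like(m);k[195:240,385:430]=255
for b in sorted(cv2.findContours(m&k,0,1)[0],key=cv2.contourArea,reverse=True)[:4]:
    (cx,cy),r=cv2.minEnclosingCircle(b)
    q0,d=ray(s,(cx,cy));d=d[0];l=((.112-(q0-O)@u)/(d@u));P=q0+l*d;x=(P-O)@v;print(cv2.boundingRect(b),cv2.contourArea(b),'x %.4f z %.4f r %.4f ang %.3f'%(x,P[2],np.hypot(x,P[2]-.092),np.arctan2(x,P[2]-.092)))
for n in ('blue',): print([cv2.boundingRect(b) for b in blobs(s,n,(100,200,420,400))])
print([cv2.boundingRect(b) for b in blobs(s,'red',(340,180,480,260),5)])
t=cap('top')
for b in blobs(t,'blue',(250,240,450,340))[:1]: print(onz(t,cv2.boxPoints(cv2.minAreaRect(b)),.018)[:,:2].round(3).tolist())
E
```

```text
[0.45630379 0.03673622 0.30106688] 81.95
(400, 218, 11, 10) 70.0 x 0.0352 z 0.1638 r 0.0799 ang 0.457
(385, 230, 10, 10) 49.0 x -0.0161 z 0.1069 r 0.0220 ang -0.824
(399, 239, 1, 1) 0.0 x 0.0204 z 0.1129 r 0.0292 ang 0.771
(413, 213, 1, 1) 0.0 x 0.0587 z 0.1964 r 0.1198 ang 0.512
[(225, 286, 27, 17)]
[(407, 212, 29, 21), (391, 213, 6, 10)]
[[0.45, -0.098], [0.462, -0.099], [0.455, -0.152], [0.444, -0.151]]
```

The lever is at 0.457, in the green notch. The lifter and tray lie flat, the cover is in the tub and the nougats are in the hopper. I hand it in.

```bash
python3 -c "
from station import ctrl
print(ctrl.job_done())"
```

```text
the job is handed in; nothing more can be done
None
```

The job is handed in at 82 s: the cover was levered up with the lifter and is in the tub, all four nougats are in the hopper, the lifter and the empty tray lie flat on the counter, and the gate lever was thrown last, to 0.457 rad in the green notch; the judging result was not shown.

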